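Unclip the slicer cassettes and load the spring well

ROBOT

A 6-joint arm with a two-finger parallel gripper is mounted at the origin on a cart in front of the work surface, level with it; the furniture and walls round the work are solid. World frame = base frame: x ahead of the robot, y to its left, z up, the work surface at z = 0. Lengths are in m, angles in rad, forces in N, time in s.
With the tool pointing down it reaches from about 0.25 to 0.85 m from the base axis. Payload 12.5 kg.
Tool frame: the origin (TCP) lies between the finger pads; the fingertips stand 22 mm ahead of it and the grasp point (between the pads) lies 3 mm ahead of it; z points along the fingers, y is the direction in which the jaws open and shut (so a half turn about z gives the same grasp; the last joint's range is limited). The gripper opens to 93 mm and grips with 3 to 60 N. Pads are 15 mm wide; open, the fingers measure 128 mm over their backs; the gripper's body (75 mm by 188 mm) begins 65 mm behind the grasp point.
Start: joints at [-1.287, 0.351, 1.652, -0, 1.139, -0.085], TCP at [0.198, -0.513, 0.241] pointing down, gripper open.
Joint ranges: [-2.75, 2.75], [-0.79, 2.1], [0.01, 2.65], [-1.57, 4.71], [0.07, 3.14], [-2.87, 2.87]. Speed limits (rad/s): [2.22, 2.22, 2.79, 3.14, 3.14, 3.14].

INTERFACE

Orientations are given as a rotation vector (axis times angle).
In Python, from workcell import get_obs, cams, job gives the robot as it stands.
- The arm moves only by the shell command python3 -m crank 'ROWS' [FORCE]. ROWS is JSON, a list of rows, each a list of 7 numbers: the shift along the tool's x, y, z in m, then the turn, a rotation vector about the tool's x, y, z in degrees, then the closure, from 0 (fully open) to 1 (shut). In form: [[x, y, z, wx, wy, wz, jaw], ...]. A call has 1 to 12 rows; each row shifts and turns the commanded pose from where the row before left it, along the tool's axes as they then stand; what a row does not reach is not made up. A row lasts 1/10 s, in which the tool goes at most 50 mm and 8.59 degrees, less where a joint would pass 70% of its speed; a pose out of reach is approached as far as the arm can. A call with a gripper value outside its range is refused whole. The fingers move at their own pace and stop on an object; FORCE is the grip in N (left out, the last holds). Time passes only in rows, so rows that do not move let the fingers close. It gives the time, the measured TCP pose, the force and the opening at its end, in the units of the state.
- get_obs(): the state, without advancing time (a new reading comes with each control period).
- cams.read_camera(name): name is "scene" or "top" or "wrist"; returns the picture (384x512x3 uint8, red, green, blue); there is no depth.
- cams.calibration(name): a dict with "camera_matrix" (3x3 intrinsics, pixels), "R" (3x3) and "t" (3): a world point X has camera coordinates R X + t; the wrist camera has in their place "mount" (4x4, takes a point from camera to tool coordinates, whose origin is the TCP and whose axes are the flange's). Camera axes: x right, y down, z forward; pixel columns grow to the right and rows downward; lengths in m; the calibration is good to about 2 mm. A picture is of the moment at which its call begins: read the wrist's pose just before it. calibration takes no time and is no camera call.
- job.finish_job(): hands the job in, once; it reports no verdict.
The state is a dict: "time_s": time; "qpos": joint angles; "joint_vel": joint speeds; "tau": joint torques, N m; "ee_pos": TCP position; "eef_rot": TCP orientation; "contact_force": force on the tool from outside, world axes, zero at the start; "moment": the same for the moment, N m; "gripper_width": finger opening in m.
Only numpy, scipy, OpenCV 4.12 (cv2) and the standard library are available. Lean on these libraries where they do the work, as an engineer would, in place of code of your own. Each camera call takes 0.05 s, during which the arm holds its last target.

TASK

The slicer cassettes on the drying rack are dry: unclip every one by holding its release button in while pulling it straight up off its socket, and push them down one after another, upright, into the spring well until the last is level with the rim or just below it. Then close the well with its lid, fully seated, and leave the other things on the table where they are.

Things in the scene. Friction and masses are not known exactly. Their poses are not given: they have to be found in the camera images.
- cassette_0_mid (a point): Slicer cassette (may be absent), at its centre, half-way up: grey block 40 (x) x 56 (y) x 28 mm (z), 0.1 kg, hollow below, flat top of steel blades. Black release button, 24 wide (y) x 12 high, in the middle of its -x face, 7 mm proud; the +x face is plain. It starts upright, clipped on a rack socket (0.8 mm play); a tooth inside holds it there until the button is in.
- button_0 (a joint): Release button of cassette_0: m pushed in, 0 to 0.007 (flush); springs out when let go (4 N to start it, 7 N at flush). Keep it in by 6 mm or more while pulling the cassette straight up 20 mm. Squeezing the cassette across its x, one finger on the button and one on the plain face, pushes it in; a grip across y does not.
- cassette_1_mid (a point): Slicer cassette (may be absent), at its centre, half-way up: grey block 40 (x) x 56 (y) x 28 mm (z), 0.1 kg, hollow below, flat top of steel blades. Black release button, 24 wide (y) x 12 high, in the middle of its -x face, 7 mm proud; the +x face is plain. It starts upright, clipped on a rack socket (0.8 mm play); a tooth inside holds it there until the button is in.
- button_1 (a joint): Release button of cassette_1: m pushed in, 0 to 0.007 (flush); springs out when let go (4 N to start it, 7 N at flush). Keep it in by 6 mm or more while pulling the cassette straight up 20 mm. Squeezing the cassette across its x, one finger on the button and one on the plain face, pushes it in; a grip across y does not.
- cassette_2_mid (a point): Slicer cassette (may be absent), at its centre, half-way up: grey block 40 (x) x 56 (y) x 28 mm (z), 0.1 kg, hollow below, flat top of steel blades. Black release button, 24 wide (y) x 12 high, in the middle of its -x face, 7 mm proud; the +x face is plain. It starts upright, clipped on a rack socket (0.8 mm play); a tooth inside holds it there until the button is in.
- button_2 (a joint): Release button of cassette_2: m pushed in, 0 to 0.007 (flush); springs out when let go (4 N to start it, 7 N at flush). Keep it in by 6 mm or more while pulling the cassette straight up 20 mm. Squeezing the cassette across its x, one finger on the button and one on the plain face, pushes it in; a grip across y does not.
- cassette_3_mid (a point): Slicer cassette (may be absent), at its centre, half-way up: grey block 40 (x) x 56 (y) x 28 mm (z), 0.1 kg, hollow below, flat top of steel blades. Black release button, 24 wide (y) x 12 high, in the middle of its -x face, 7 mm proud; the +x face is plain. It starts upright, clipped on a rack socket (0.8 mm play); a tooth inside holds it there until the button is in.
- button_3 (a joint): Release button of cassette_3: m pushed in, 0 to 0.007 (flush); springs out when let go (4 N to start it, 7 N at flush). Keep it in by 6 mm or more while pulling the cassette straight up 20 mm. Squeezing the cassette across its x, one finger on the button and one on the plain face, pushes it in; a grip across y does not.
- cassette_4_mid (a point): Slicer cassette (may be absent), at its centre, half-way up: grey block 40 (x) x 56 (y) x 28 mm (z), 0.1 kg, hollow below, flat top of steel blades. Black release button, 24 wide (y) x 12 high, in the middle of its -x face, 7 mm proud; the +x face is plain. It starts upright, clipped on a rack socket (0.8 mm play); a tooth inside holds it there until the button is in.
- button_4 (a joint): Release button of cassette_4: m pushed in, 0 to 0.007 (flush); springs out when let go (4 N to start it, 7 N at flush). Keep it in by 6 mm or more while pulling the cassette straight up 20 mm. Squeezing the cassette across its x, one finger on the button and one on the plain face, pushes it in; a grip across y does not.
- rack: Drying rack, fixed; white bar 34 (x) x 338 (y) mm on a steel foot 70 x 346 x 6 mm; origin under its centre on the table. Cassettes rest on the bar top at z = 40 mm (centres at 54 mm). Five sockets, 14 mm high, along y at -132, -66, 0, 66, 132 mm; cassettes sit 10 mm apart, axes parallel to the rack's, buttons towards its -x. Some sockets may be empty.
- well_rim (a point): Centre of the spring well's mouth, at its rim, 160 mm above the table. Fixed upright steel magazine on a 110 mm square foot; outside 55 (x) x 71 (y) mm, inside 45 x 61, walls 5. Its -x and +x sides have open slots 41 mm wide (y), rim to foot, for fingers and buttons. A cassette goes in upright, its x along the well's x, either way round.
- platform (a joint): Depth (m) of the well's platform below its top position, 0 to 0.140; at 0 its top is 5 mm below the rim. A weak spring roughly carries the pile and a 5 N brake keeps the platform where it is left: weight alone does not sink it, so each cassette must be pushed down (5 to 8 N) by about its own height.
- lid_grip (a point): Well lid, loose, 0.16 kg, starts right way up on the table: white plate 68 (x) x 84 (y) mm with a 10 mm skirt (inside 60 x 76) and on top a steel grip 16 (x) x 44 (y) x 28 mm high. This point is the grip's centre: 29 mm above the skirt's lower edge, 19 mm above the well's rim once seated. Its y goes along the well's y, either way round.
- ramekin: Steel ramekin, 81 mm wide, 42 mm high, bystander, to be left alone; origin under its centre.
- shaker: Pepper shaker, 44 mm wide, 90 mm high, bystander, to be left alone; origin under its centre.
- garlic_bulb: Garlic bulb, 53 mm, bystander, to be left alone; origin under its centre.
Things that resemble listed ones, but are neither listed nor needed, are in the scene too. What is shaped like the part that bears cassette_0_mid but red or yellow is not meant.

How it is judged:
On the way:
1. every cassette present is off the rack, upright in the well and pushed down to the rim or below (x of cassette_0_mid in the frame of well_rim between -0.008 and 0.008 m and y of cassette_0_mid in the frame of well_rim between -0.008 and 0.008 m and z of each of cassette_0_mid, cassette_1_mid, cassette_2_mid, cassette_3_mid, cassette_4_mid in the frame of well_rim below -0.011 m and angle between each of cassette_0_mid, cassette_1_mid, cassette_2_mid, cassette_3_mid, cassette_4_mid's own z axis and vertical below 0.12 rad and x of cassette_1_mid in the frame of well_rim between -0.008 and 0.008 m and y of cassette_1_mid in the frame of well_rim between -0.008 and 0.008 m and x of cassette_2_mid in the frame of well_rim between -0.008 and 0.008 m and y of cassette_2_mid in the frame of well_rim between -0.008 and 0.008 m and x of cassette_3_mid in the frame of well_rim between -0.008 and 0.008 m and y of cassette_3_mid in the frame of well_rim between -0.008 and 0.008 m and x of cassette_4_mid in the frame of well_rim between -0.008 and 0.008 m and y of cassette_4_mid in the frame of well_rim between -0.008 and 0.008 m), for 0.2 s.
At the end, for the whole second after the job is handed in: Every cassette is upright in the well (within 8 mm of its axis each way, tilt under 7 degrees, top at most 3 mm above the rim); the lid is level, at rest and seated (6 mm sideways, 3.5 mm in height); ramekin, shaker and garlic within 30 mm of their start (all of step 1 and horizontal distance between lid_grip and well_rim below 0.006 m and z of lid_grip in the frame of well_rim between 0.016 and 0.0225 m and angle between lid_grip's own z axis and vertical below 0.06 rad and linear speed of well_lid below 0.02 m/s and distance of each of ramekin, shaker, garlic_bulb from where it was at the start of the episode below 0.03 m); the robot touches nothing.
It fails at once if the ramekin is moved by more than 3 cm (distance of ramekin from where it was at the start of the episode above 0.03 m).
It fails at once if the shaker is moved by more than 3 cm (distance of shaker from where it was at the start of the episode above 0.03 m).
It fails at once if the garlic bulb is moved by more than 3 cm (distance of garlic_bulb from where it was at the start of the episode above 0.03 m).
Of cassette_0, cassette_1, cassette_2, cassette_3, cassette_4 only 3 to 5 are there at a start; the rules pass over those that are not, and their reading is None.
At some moment in a run one of well_lid may be knocked a few centimetres aside while the robot is not near it.
It also fails if it takes over 210 s, if anything falls off the work surface, if the arm or the gripper's body presses on something with over 40 N, if the wrist force passes 120 N, or if a joint passes its speed limit or range.

## Working session

There is one attempt and no reset: what is moved stays moved. The work goes in short steps, Python scripts to look and compute and a shell command to move; the robot and the scene stay as the last step left them, time stands still between calls to the robot, and variables do not carry over. Pictures are saved under pics/ and viewed, and the job is handed in when it is done.

```bash
mkdir -p pics; ls; python3 - <<'E'
from workcell import get_obs, cams, job
import cv2
print(get_obs())
for n in ["scene","top","wrist"]:
    cv2.imwrite(f"pics/{n}0.png",cams.read_camera(n)[:,:,::-1]); c=cams.calibration(n); print(n,{k:v for k,v in c.items()})
E
```

```text
pics
{'time_s': 0.0, 'qpos': array([-1.28659933e+00,  3.51246852e-01,  1.65238842e+00, -3.58035538e-05,
        1.13909763e+00, -8.46265344e-02]), 'joint_vel': array([-2.34855286e-03,  3.48074174e-05,  8.19635009e-04,  2.03488361e-03,
       -3.46807866e-04, -1.58902860e-03]), 'tau': array([ 5.65228640e-05, -4.97320747e+01, -2.85249513e+01,  6.99986424e-02,
        2.57638923e-02, -1.44534351e-04]), 'ee_pos': array([ 0.19820222, -0.51272063,  0.24010916]), 'eef_rot': array([-3.08720822e+00, -5.75884215e-01,  2.29158946e-04]), 'contact_force': array([-0.04803609, -0.25988606, -0.01200129]), 'moment': array([-0.00086127,  0.02682815,  0.04823304]), 'gripper_width': 0.092894068549974}
scene {'camera_matrix': array([[388.10138046,   0.        , 253.13699673],
       [  0.        , 388.10138046, 192.11375017],
       [  0.        ,   0.        ,   1.        ]]), 'R': array([[-0.7744777 , -0.6325585 , -0.00735016],
       [-0.36870323,  0.46080503, -0.80728969],
       [ 0.51404495, -0.62251784, -0.59010959]]), 't': array([0.38086271, 0.3116183 , 0.94662312])}
top {'camera_matrix': array([
[... 178 characters left out ...]
2956015, -0.00542343],
       [-0.90394046,  0.35981924, -0.23113146],
       [ 0.21680206, -0.08029967, -0.97290741]]), 't': array([0.1790335 , 0.49778749, 1.42777305])}
wrist {'camera_matrix': array([[274.31228575,   0.        , 254.97792977],
       [  0.        , 274.31228575, 188.46185935],
       [  0.        ,   0.        ,   1.        ]]), 'mount': array([[ 8.48838899e-05, -9.71291700e-01, -2.37891626e-01,
         6.52280540e-02],
       [ 9.99998601e-01,  4.79803705e-04, -1.60218160e-03,
        -4.95470846e-04],
       [ 1.67032697e-03, -2.37891157e-01,  9.71290383e-01,
        -1.43935697e-01],
       [ 0.00000000e+00,  0.00000000e+00,  0.00000000e+00,
         1.00000000e+00]])}
```

View pics/scene0.png

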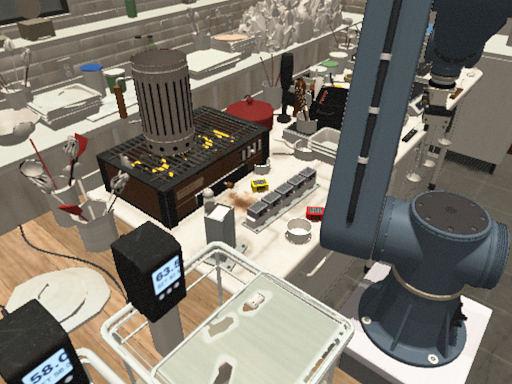

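View pics/top0.png

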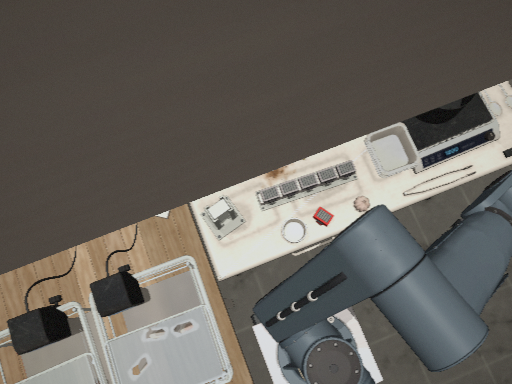

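View pics/wrist0.png

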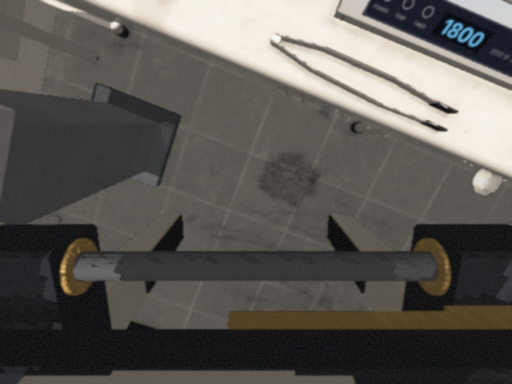

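```bash
python3 - <<'E'
import cv2
a=cv2.imread("pics/scene0.png"); cv2.imwrite("pics/s0z.png",cv2.resize(a[120:270,180:380],None,fx=4,fy=4,interpolation=cv2.INTER_CUBIC))
a=cv2.imread("pics/top0.png"); cv2.imwrite("pics/t0z.png",cv2.resize(a[130:290,180:400],None,fx=3.6,fy=3.6,interpolation=cv2.INTER_CUBIC))
E
```

```text
(no output)
```

View pics/s0z.png

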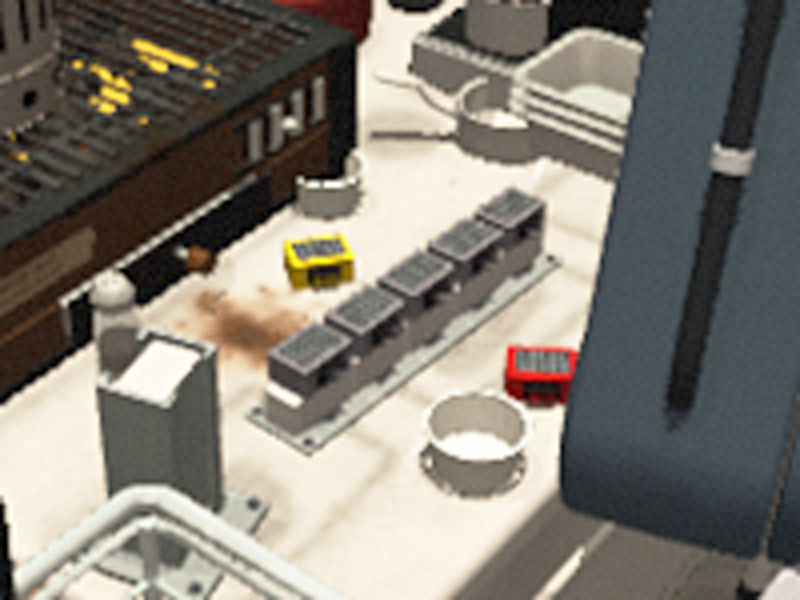

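View pics/t0z.png

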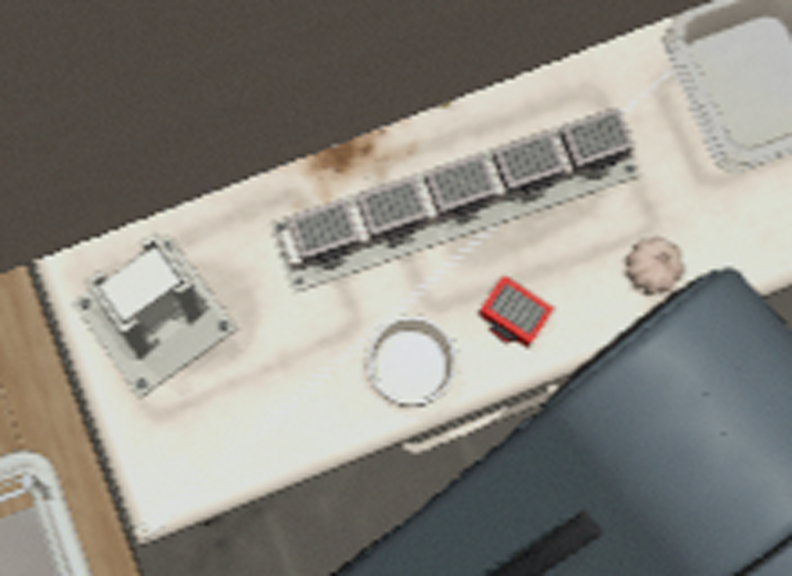

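```bash
cat > h.py <<'E'
import numpy as np, cv2
from scipy.spatial.transform import Rotation as Ro
from workcell import get_obs, cams, job
def T_tool(o=None):
    o=o or get_obs(); T=np.eye(4); T[:3,:3]=Ro.from_rotvec(o['eef_rot']).as_matrix(); T[:3,3]=o['ee_pos']; return T
def cam(name,o=None):
    c=cams.calibration(name)
    if name=='wrist':
        W=T_tool(o)@np.array(c['mount']); return c['camera_matrix'],W[:3,:3],W[:3,3]
    R=np.array(c['R']); return c['camera_matrix'],R.T,-R.T@c['t']
def cast(name,uv,z,o=None):
    K,R,p=cam(name,o); uv=np.atleast_2d(uv).astype(float)
    d=np.c_[uv,np.ones(len(uv))]@np.linalg.inv(K).T@R.T
    return p+d*((z-p[2])/d[:,2])[:,None]
def proj(name,X,o=None):
    K,R,p=cam(name,o); x=(np.atleast_2d(X)-p)@R@K.T; return x[:,:2]/x[:,2:]
def snap(name,fn):
    o=get_obs(); im=cams.read_camera(name)[:,:,::-1].copy(); cv2.imwrite('pics/'+fn,im); np.save('pics/'+fn[:-4]+'.npy',dict(rot=o['eef_rot'],pos=o['ee_pos'],q=o['qpos'],t=o['time_s'])); return im,o
def obs_of(fn):
    d=np.load('pics/'+fn[:-4]+'.npy',allow_pickle=True).item(); return dict(eef_rot=d['rot'],ee_pos=d['pos'])
def step(dx,dy,dz,yaw_to=None):
    pass
E
python3 - <<'E'
from h import *
np.set_printoptions(precision=3,suppress=True)
z=lambda u,v:(180+u/3.6,130+v/3.6)
print('cass',cast('top',[z(325,230),z(597,137)],.068))
print('cassmid',cast('top',[z(462,182)],.068))
print('well',cast('top',[z(148,285)],.155))
for n,p in dict(ram=(409,362),red=(517,310),garlic=(655,265),foot1=(85,305),foot2=(155,240),foot3=(235,330),foot4=(145,392),tabcorner=(145,540),tc2=(40,262)).items(): print(n,cast('top',[z(*p)],.0)[0])
s=lambda u,v:(180+u/4,120+v/4)
print('yellow',cast('scene',[s(320,275)],.01),'shaker',cast('scene',[s(120,370)],.02), 'ring',cast('scene',[s(330,210)],0),'grillfront',cast('scene',[s(130,340),s(350,150)],0))
for n in ('top','scene'): print(n,cam(n)[2])
E
```

```text
cass [[ 0.512 -0.05   0.068]
 [ 0.501 -0.312  0.068]]
cassmid [[ 0.508 -0.182  0.068]]
well [[0.504 0.114 0.155]]
ram [ 0.382 -0.082  0.   ]
red [ 0.39  -0.194  0.   ]
garlic [ 0.382 -0.331  0.   ]
foot1 [0.543 0.177 0.   ]
foot2 [0.577 0.095 0.   ]
foot3 [0.469 0.056 0.   ]
foot4 [0.446 0.153 0.   ]
tabcorner [0.321 0.2   0.   ]
tc2 [0.597 0.202 0.   ]
yellow [[ 0.617 -0.191  0.01 ]] shaker [[0.652 0.024 0.02 ]] ring [[ 0.684 -0.291  0.   ]] grillfront [[ 0.692 -0.027  0.   ]
 [ 0.736 -0.391  0.   ]]
top [0.206 0.102 1.505]
scene [-0.077  0.687  0.813]
```

```bash
python3 - <<'E'
from h import *
np.set_printoptions(precision=3,suppress=True)
T=T_tool();print(T)
E
```

```text
[[ 0.933  0.361 -0.     0.198]
 [ 0.361 -0.933  0.001 -0.513]
 [ 0.    -0.001 -1.     0.24 ]
 [ 0.     0.     0.     1.   ]]
```

```bash
python3 -m crank '[[0.038,-0.012,-0.014,0,0,0,0],[0.038,-0.012,-0.014,0,0,0,0],[0.038,-0.012,-0.014,0,0,0,0],[0.038,-0.012,-0.014,0,0,0,0],[0.038,-0.012,-0.014,0,0,0,0],[0.038,-0.012,-0.014,0,0,0,0],[0.038,-0.012,-0.014,0,0,0,0],[0.038,-0.012,-0.014,0,0,0,0]]' && python3 -m crank '[[0,0,0,0,0,-8.3,0],[0,0,0,0,0,-8.3,0],[0,0,0,0,0,-8.3,0],[0,0,0,0,0,-8.3,0],[0,0,0,0,0,-8.3,0],[0,0,0,0,0,-8.3,0],[0,0,0,0,0,-8.3,0],[0,0,0,0,0,-8.3,0],[0,0,0,0,0,0,0]]'; python3 - <<'E'
from h import *
for n in ('wrist','scene','top'): snap(n,n+'1.png')
a=cv2.imread("pics/scene1.png"); cv2.imwrite("pics/s1z.png",cv2.resize(a[120:270,180:380],None,fx=4,fy=4,interpolation=cv2.INTER_CUBIC))
E
```

```text
time_s: 0.95
ee_pos: [0.4483, -0.3125, 0.3531]
eef_rot: [-3.088, -0.576, 0.0]
contact_force: [0.5, -1.2, 0.9]
gripper_width: 0.0928
time_s: 1.85
ee_pos: [0.4472, -0.3138, 0.3524]
eef_rot: [-2.266, -2.175, 0.0]
contact_force: [0.1, -0.2, 0.5]
gripper_width: 0.0929
```

View pics/wrist1.png

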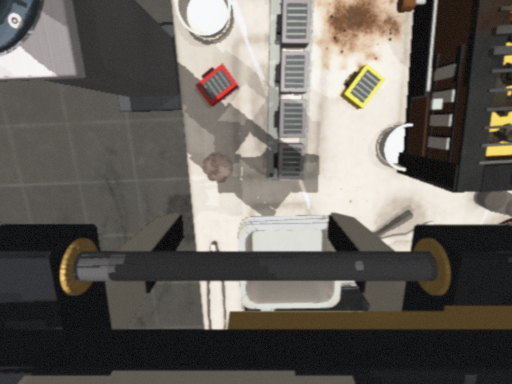

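View pics/top1.png

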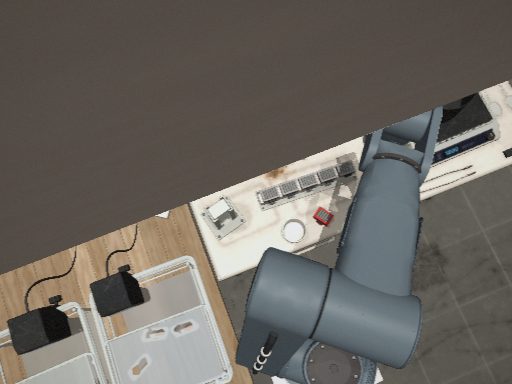

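View pics/s1z.png

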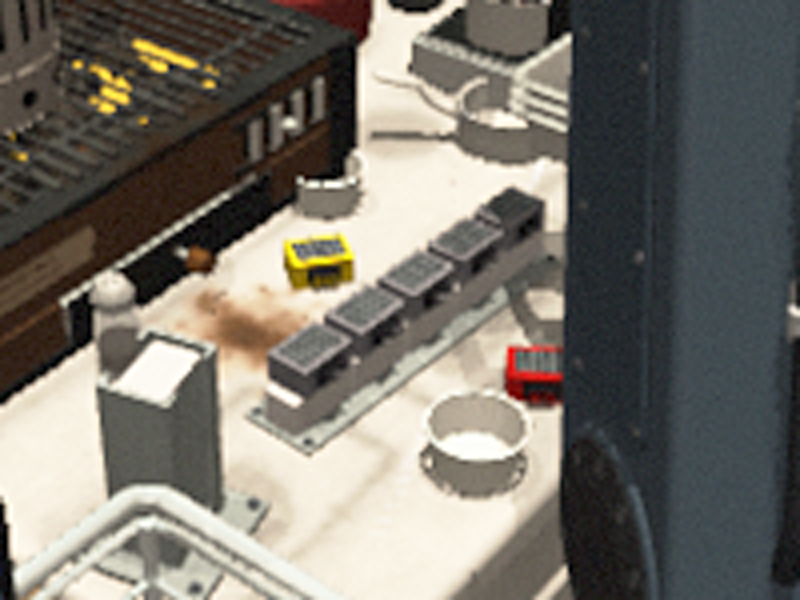

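```bash
python3 -m crank '[[0.045,0,-0.01,0,0,0,0],[0.045,0,-0.01,0,0,0,0],[0.045,0,-0.01,0,0,0,0],[0.045,0,-0.01,0,0,0,0],[0.045,0,-0.01,0,0,0,0],[0.0,0,0,0,0,0,0]]'; python3 - <<'E'
from h import *
for n in ('wrist',): snap(n,n+'2.png')
E
```

```text
time_s: 2.6
ee_pos: [0.4572, -0.0853, 0.4042]
eef_rot: [2.266, 2.173, 0.003]
contact_force: [0.7, -0.7, 0.1]
gripper_width: 0.0933
```

View pics/wrist2.png

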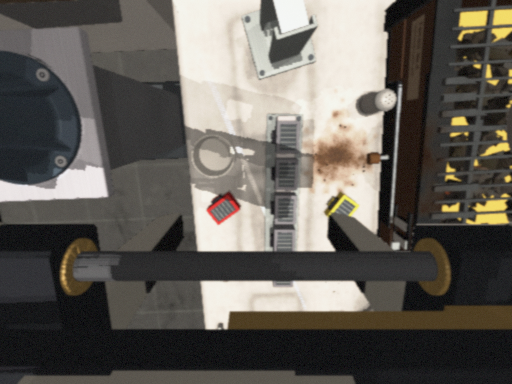

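```bash
python3 - <<'E'
from h import *
np.set_printoptions(precision=3,suppress=True)
a=cv2.imread("pics/wrist2.png"); cv2.imwrite("pics/w2z.png",cv2.resize(a[0:220,170:410],None,fx=2.7,fy=2.7,interpolation=cv2.INTER_CUBIC))
a=cv2.imread("pics/wrist1.png"); cv2.imwrite("pics/w1z.png",cv2.resize(a[80:240,170:430],None,fx=3,fy=3,interpolation=cv2.INTER_CUBIC))
print(cast('wrist',[(240,105),(180,2),(380,2)],0,obs_of('wrist2.png')))
print(cast('wrist',[(395,148),(190,215),(300,220)],0,obs_of('wrist1.png')))
E
```

```text
[[0.433 0.013 0.   ]
 [0.337 0.191 0.   ]
 [0.689 0.177 0.   ]]
[[ 0.698 -0.304  0.   ]
 [ 0.318 -0.416  0.   ]
 [ 0.528 -0.434  0.   ]]
```

View pics/w2z.png

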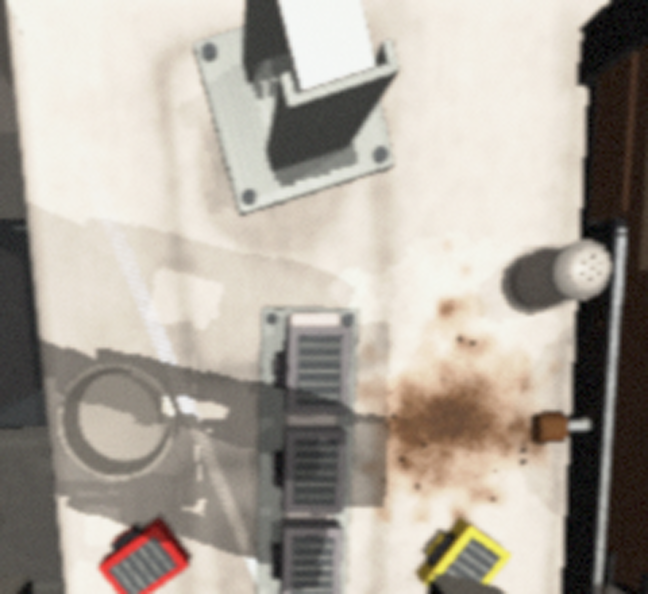

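View pics/w1z.png

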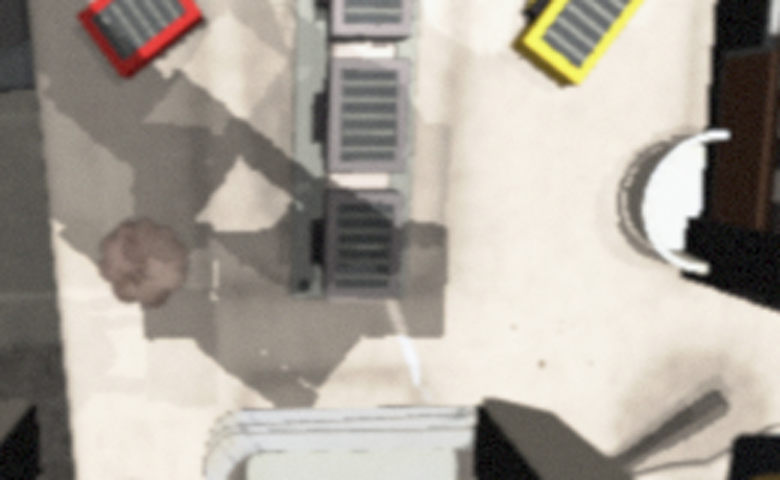

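```bash
python3 - <<'E'
from h import *
np.set_printoptions(precision=3,suppress=True)
print(cast('top',[(163,214),(392,150),(512,85),(512,140),(340,160)],0))
print(cast('scene',[(60,295)],0))
print(cast('wrist',[(0,0),(511,0),(360,200),(511,190),(275,40)],0,dict(eef_rot=[-3.08720822e+00, -5.75884215e-01,2e-4],ee_pos=[0.19820222, -0.51272063,  0.24010916])))
a=cv2.imread("pics/top0.png"); cv2.imwrite("pics/t0y.png",cv2.resize(a[70:220,350:512],None,fx=4,fy=4,interpolation=cv2.INTER_CUBIC))
a=cv2.imread("pics/scene0.png"); cv2.imwrite("pics/s0y.png",cv2.resize(a[60:200,230:450],None,fx=3.6,fy=3.6,interpolation=cv2.INTER_CUBIC))
E
```

```text
[[ 0.595  0.303  0.   ]
 [ 0.516 -0.506  0.   ]
 [ 0.578 -1.009  0.   ]
 [ 0.395 -0.908  0.   ]
 [ 0.549 -0.325  0.   ]]
[[0.738 0.498 0.   ]]
[[ 0.282 -0.141  0.   ]
 [ 0.509 -0.73   0.   ]
 [ 0.211 -0.67   0.   ]
 [ 0.303 -0.866  0.   ]
 [ 0.363 -0.475  0.   ]]
```

View pics/t0y.png

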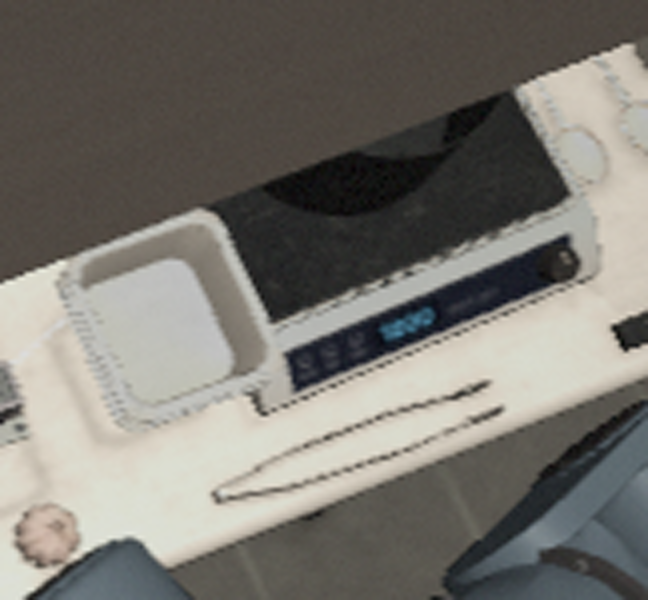

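View pics/s0y.png

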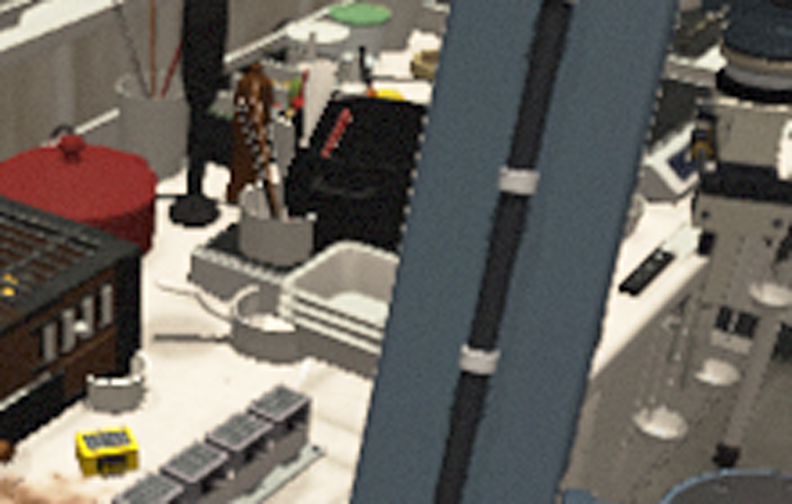

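```bash
python3 -m crank '[[0.045,0,-0.005,0,0,0,0],[0.045,0,-0.005,0,0,0,0],[0.045,0,-0.005,0,0,0,0],[0.045,0,-0.005,0,0,0,0],[0.0,0,0,0,0,0,0]]'; python3 - <<'E'
from h import *
for n in ('wrist','top','scene'): snap(n,n+'3.png')
print(proj('scene',[(0.6,0.3,0),(.62,.32,0)]))
E
```

```text
time_s: 3.15
ee_pos: [0.465, 0.0935, 0.4226]
eef_rot: [-2.267, -2.174, -0.001]
contact_force: [-0.5, -0.6, 0.1]
gripper_width: 0.0928
[[153.74380232 275.17572807]
 [143.29748474 276.01530683]]
```

View pics/wrist3.png

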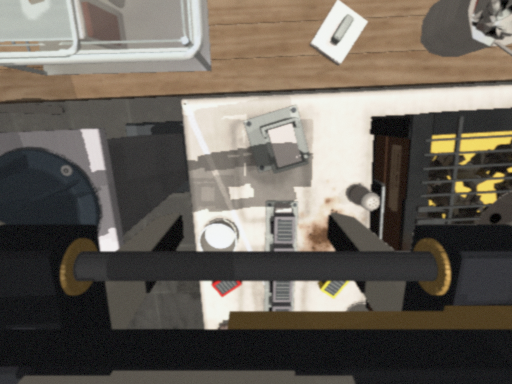

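View pics/top3.png

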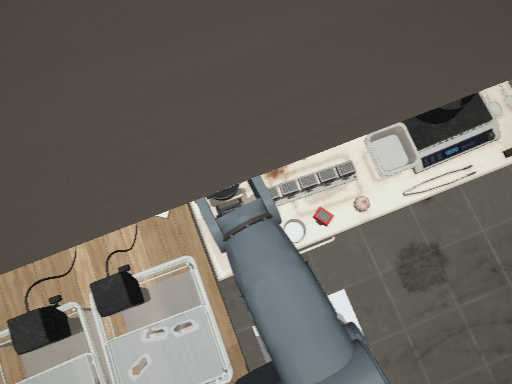

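View pics/scene3.png

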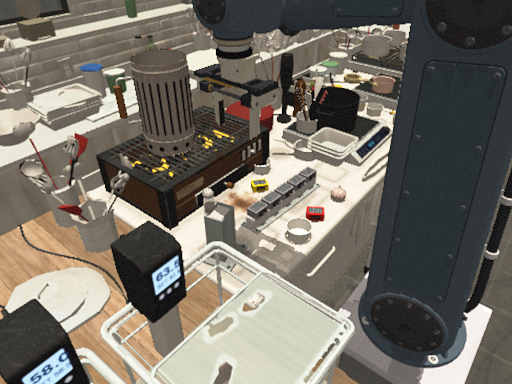

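```bash
python3 - <<'E'
from h import *
a=cv2.imread("pics/wrist3.png"); cv2.imwrite("pics/w3z.png",cv2.resize(a[90:190,220:340],None,fx=6,fy=6,interpolation=cv2.INTER_CUBIC))
cv2.imwrite("pics/w3l.png",cv2.resize(a[0:70,300:380],None,fx=7,fy=7,interpolation=cv2.INTER_CUBIC))
E
```

```text
(no output)
```

View pics/w3z.png

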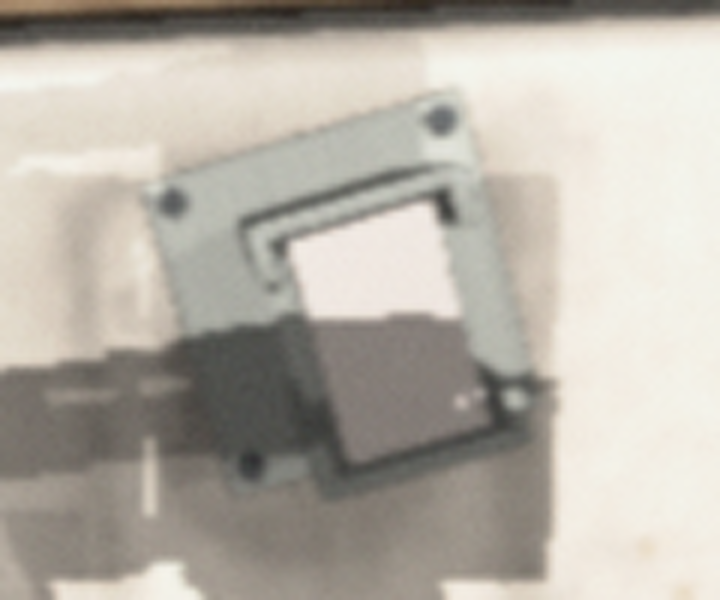

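View pics/w3l.png

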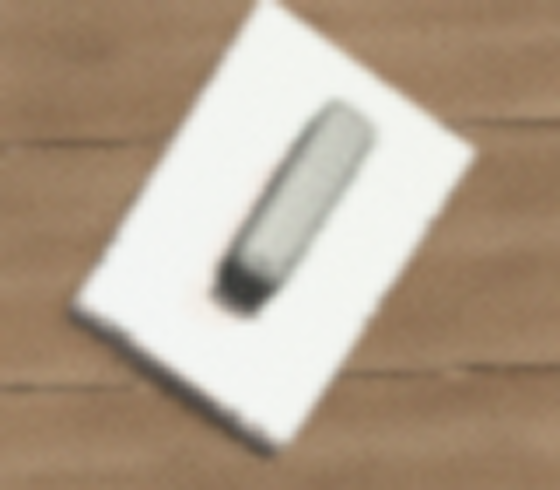

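```bash
python3 - <<'E'
from h import *
np.set_printoptions(precision=4,suppress=True)
o=obs_of('wrist3.png')
def rep(n,P):
    e=[P[1]-P[0],P[2]-P[1],P[3]-P[2],P[0]-P[3]]
    print(n,P.mean(0),[ (round(float(np.linalg.norm(v)),4),round(float(np.degrees(np.arctan2(v[1],v[0]))),1)) for v in e])
px=lambda L,x0,y0,f:[(x0+(u+.5)/f-.5,y0+(v+.5)/f-.5) for u,v in L]
rep('platform',cast('wrist',px([(288,240),(435,202),(490,425),(350,465)],220,90,6),.155,o))
rep('rim',cast('wrist',px([(243,218),(452,166),(528,436),(328,495)],220,90,6),.160,o))
rep('foot',cast('wrist',px([(145,190),(462,90),(540,430),(232,490)],220,90,6),.006,o))
rep('lid',cast('wrist',px([(265,0),(476,150),(288,450),(75,308)],300,0,7),.015,o))
rep('lidgrip',cast('wrist',px([(330,97),(378,130),(288,275),(232,262)],300,0,7),.043,o))
print(cast('wrist',px([(345,118),(268,258)],300,0,7),.043,o))
E
```

```text
platform [0.5098 0.1235 0.155 ] [(0.0368, 11.8), (0.0566, -76.5), (0.0364, -166.2), (0.0579, 103.9)]
rim [0.5086 0.1248 0.16  ] [(0.0514, 11.3), (0.0683, -74.4), (0.0516, -165.6), (0.071, 105.3)]
foot [0.5099 0.1216 0.006 ] [(0.1085, 14.6), (0.1156, -77.0), (0.1074, -171.2), (0.1047, 103.7)]
lid [0.6259 0.3109 0.015 ] [(0.0662, -33.4), (0.0836, -123.5), (0.0678, 147.0), (0.084, 55.4)]
lidgrip [0.6253 0.3114 0.043 ] [(0.0142, -32.7), (0.0376, -123.7), (0.0144, 165.9), (0.0422, 57.2)]
[[0.6341 0.3272 0.043 ]
 [0.6163 0.297  0.043 ]]
```

```bash
python3 -m crank '[[-0.041,0.006,0.006,0,0,0,0],[-0.041,0.006,0.012,0,0,0,0],[-0.041,0.006,0.012,0,0,0,0],[-0.041,0.006,0.012,0,0,0,0],[-0.041,0.006,0.012,0,0,0,0],[-0.041,0.006,0.012,0,0,0,0],[-0.041,0.006,0.012,0,0,0,0],[-0.041,0.006,0.012,0,0,0,0],[-0.041,0.006,0.012,0,0,0,0],[0,0,0,0,0,0,0]]'; python3 - <<'E'
from h import *
for n in ('wrist',): snap(n,n+'4.png')
print(T_tool().round(4))
a=cv2.imread("pics/wrist4.png"); cv2.imwrite("pics/w4z.png",cv2.resize(a[0:240,180:380],None,fx=2.5,fy=2.5,interpolation=cv2.INTER_CUBIC))
E
```

```text
time_s: 4.3
ee_pos: [0.5007, -0.2858, 0.3179]
eef_rot: [-2.274, -2.163, 0.003]
contact_force: [-0.0, -0.1, -0.1]
gripper_width: 0.093
[[ 0.0489  0.9988 -0.0025  0.501 ]
 [ 0.9988 -0.0489  0.0012 -0.2836]
 [ 0.0011 -0.0025 -1.      0.319 ]
 [ 0.      0.      0.      1.    ]]
```

View pics/w4z.png

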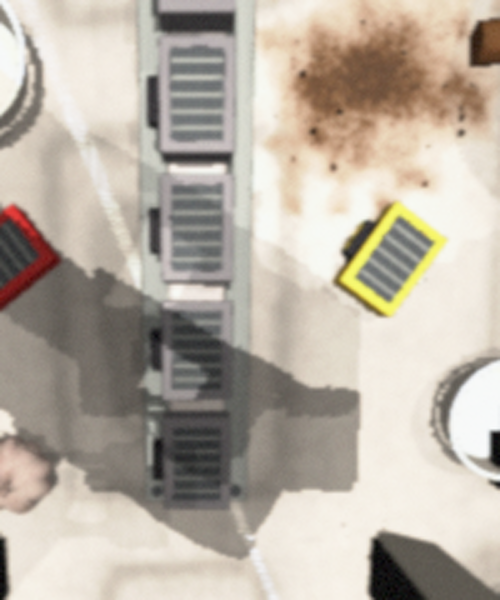

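```bash
python3 - <<'E'
from h import *
np.set_printoptions(precision=4,suppress=True)
o=obs_of('wrist4.png')
def rep(n,P):
    e=[P[1]-P[0],P[2]-P[1],P[3]-P[2],P[0]-P[3]]
    print(n,P.mean(0),[ (round(float(np.linalg.norm(v)),4),round(float(np.degrees(np.arctan2(v[1],v[0]))),1)) for v in e])
px=lambda L,x0,y0,f:[(x0+(u+.5)/f-.5,y0+(v+.5)/f-.5) for u,v in L]
c=[[(159,33),(235,33),(232,153),(158,153)],[(163,175),(231,175),(229,280),(162,280)],[(165,301),(230,301),(228,400),(162,400)],[(165,415),(228,415),(227,506),(161,506)]]
for k in c: rep('c',cast('wrist',px(k,180,0,2.5),.068,o))
print(cast('wrist',px([(140,100),(147,500),(254,100),(246,500)],180,0,2.5),.006,o))
a=cv2.imread("pics/wrist4.png"); cv2.imwrite("pics/w4y.png",cv2.resize(a[90:210,230:290],None,fx=6,fy=5,interpolation=cv2.INTER_CUBIC))
E
```

```text
c [ 0.5119 -0.1132  0.068 ] [(0.0389, -2.9), (0.0568, -93.5), (0.0393, 177.1), (0.0568, 86.0)]
c [ 0.5089 -0.1795  0.068 ] [(0.0364, -2.9), (0.0541, -93.2), (0.0371, 177.1), (0.0541, 86.1)]
c [ 0.5058 -0.2454  0.068 ] [(0.0362, -2.9), (0.0554, -93.2), (0.038, 177.2), (0.0554, 84.9)]
c [ 0.5022 -0.3092  0.068 ] [(0.0365, -2.8), (0.0549, -92.7), (0.0395, 177.2), (0.055, 84.2)]
[[ 0.4791 -0.0979  0.006 ]
 [ 0.4673 -0.349   0.006 ]
 [ 0.548  -0.1014  0.006 ]
 [ 0.5356 -0.3523  0.006 ]]
```

View pics/w4y.png

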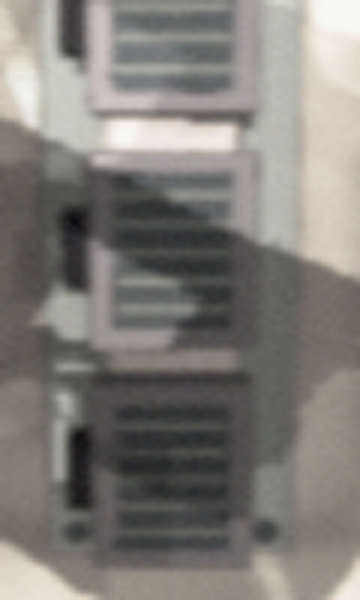

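```bash
python3 -m crank '[[-0.012,0.001,0.04,0,0,0,0],[-0.013,0.002,0.04,0,0,0,0],[0,0,0.04,0,0,0,0],[0,0,0.04,0,0,0,0],[0,0,0.03,0,0,0,0],[0,0,0,0,0,0,0]]' 30;  python3 - <<'E'
from h import *
for i in range(3): snap('wrist','wrist5.png'); print(T_tool()[:3,3].round(4))
print(T_tool().round(4))
E
```

```text
time_s: 4.95
ee_pos: [0.5025, -0.3043, 0.1275]
eef_rot: [-2.265, -2.167, 0.002]
contact_force: [0.2, 0.3, 0.3]
gripper_width: 0.0928
[ 0.5037 -0.3051  0.1302]
[ 0.5047 -0.3057  0.1318]
[ 0.5052 -0.3059  0.1326]
[[ 0.0436  0.999   0.002   0.5052]
 [ 0.9991 -0.0436 -0.0014 -0.3059]
 [-0.0013  0.002  -1.      0.1326]
 [ 0.      0.      0.      1.    ]]
```

View pics/wrist5.png

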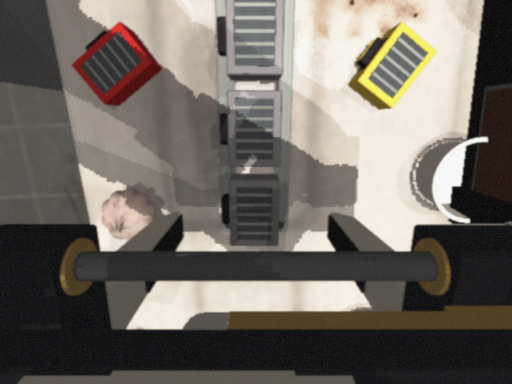

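```bash
python3 -m crank '[[0,0,0,0,0,0,0],[0,0,0,0,0,0,0],[0,0,0,0,0,0,0]]';  python3 - <<'E'
from h import *
im,o=snap('wrist','wrist6.png'); print(T_tool(o).round(4))
cv2.imwrite("pics/w6z.png",cv2.resize(im[60:270,200:310],None,fx=5,fy=2.8,interpolation=cv2.INTER_CUBIC))
E
```

```text
time_s: 5.4
ee_pos: [0.505, -0.3055, 0.1316]
eef_rot: [2.268, 2.172, 0.0]
contact_force: [0.0, -0.4, -0.9]
gripper_width: 0.093
[[ 4.310e-02  9.991e-01  1.200e-03  5.050e-01]
 [ 9.991e-01 -4.310e-02 -8.000e-04 -3.055e-01]
 [-8.000e-04  1.200e-03 -1.000e+00  1.316e-01]
 [ 0.000e+00  0.000e+00  0.000e+00  1.000e+00]]
```

View pics/w6z.png

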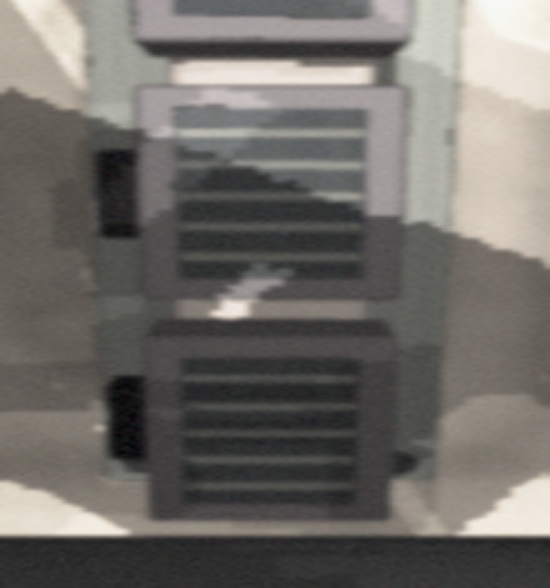

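```bash
python3 - <<'E'
from h import *
np.set_printoptions(precision=4,suppress=True)
o=obs_of('wrist6.png')
px=lambda L:[(200+(u+.5)/5-.5,60+(v+.5)/2.8-.5) for u,v in L]
for k in [[(137,90),(406,90),(400,298),(142,298)],[(150,338),(392,338),(388,520),(150,520)]]:
    P=cast('wrist',px(k),.068,o);print(P[:,:2],P.mean(0))
E
```

```text
[[ 0.4882 -0.2181]
 [ 0.5267 -0.2198]
 [ 0.5247 -0.2735]
 [ 0.4854 -0.2718]] [ 0.5062 -0.2458  0.068 ]
[[ 0.4858 -0.283 ]
 [ 0.5232 -0.2846]
 [ 0.5213 -0.339 ]
 [ 0.4823 -0.3374]] [ 0.5032 -0.311   0.068 ]
```

```bash
python3 -m crank '[[-0.005,-0.002,0.025,0,0,0,0],[0,0,0.025,0,0,0,0],[0,0,0.024,0,0,0,0],[0,0,0,0,0,0,0],[0,0,0,0,0,0,0],[0,0,0,0,0,0,0.6],[0,0,0,0,0,0,1],[0,0,0,0,0,0,1],[0,0,0,0,0,0,1],[0,0,0,0,0,0,1],[0,0,0,0,0,0,1]]' 30;  python3 - <<'E'
from h import *
print(T_tool().round(4))
print(snap('wrist','wrist7.png')[1]['gripper_width'])
E
```

```text
time_s: 6.55
ee_pos: [0.5024, -0.3102, 0.0567]
eef_rot: [-2.269, -2.173, 0.0]
contact_force: [-4.0, 0.2, 2.4]
gripper_width: 0.0495
[[ 4.310e-02  9.991e-01 -1.000e-04  5.024e-01]
 [ 9.991e-01 -4.310e-02  0.000e+00 -3.102e-01]
 [ 0.000e+00 -1.000e-04 -1.000e+00  5.670e-02]
 [ 0.000e+00  0.000e+00  0.000e+00  1.000e+00]]
0.049541344925182196
```

View pics/wrist7.png

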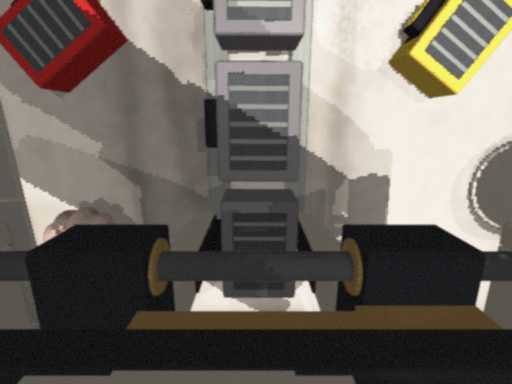

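Still closing; give it more time.

```bash
python3 -m crank '[[0,0,0,0,0,0,1],[0,0,0,0,0,0,1],[0,0,0,0,0,0,1],[0,0,0,0,0,0,1],[0,0,0,0,0,0,1]]' 30
```

```text
time_s: 7.1
ee_pos: [0.5028, -0.3103, 0.0567]
eef_rot: [2.268, 2.173, 0.0]
contact_force: [4.0, -0.4, 0.1]
gripper_width: 0.0399
```

```bash
python3 -m crank '[[0,0,-0.005,0,0,0,1],[0,0,-0.005,0,0,0,1],[0,0,-0.005,0,0,0,1],[0,0,-0.005,0,0,0,1],[0,0,-0.01,0,0,0,1],[0,0,-0.015,0,0,0,1],[0,0,-0.025,0,0,0,1],[0,0,0,0,0,0,1]]' 30; python3 - <<'E'
from h import *
snap('wrist','wrist8.png')
E
```

```text
time_s: 7.9
ee_pos: [0.5038, -0.3112, 0.1304]
eef_rot: [2.265, 2.169, 0.001]
contact_force: [0.4, -0.2, -1.1]
gripper_width: 0.0399
```

View pics/wrist8.png

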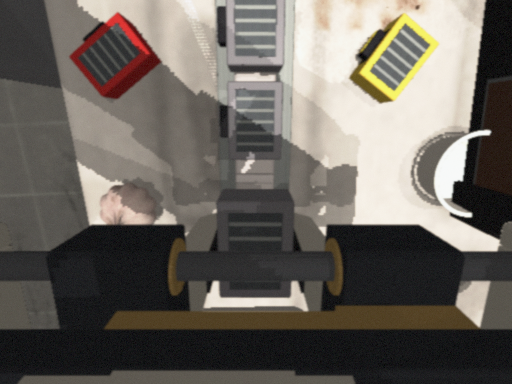

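```bash
python3 -m crank '[[0,0,-0.04,0,0,0,1],[0.02,0,-0.04,0,0,0,1],[0.041,0,-0.04,0,0,0,1],[0.041,0,0,0,0,0,1],[0.041,0,0,0,0,0,1],[0.041,0,0,0,0,0,1],[0.041,0,0,0,0,0,1],[0.041,0,0,0,0,0,1],[0.041,0,0,0,0,0,1],[0.02,0,0,0,0,-8.3,1],[0,0,0,0,0,-8.2,1],[0,0,0,0,0,0,1]]' 30; python3 -m crank '[[0,0,0,0,0,0,1],[0,0,0,0,0,0,1]]';python3 - <<'E'
from h import *
im,o=snap('wrist','wrist9.png');print(T_tool(o).round(4))
E
```

```text
time_s: 9.15
ee_pos: [0.516, 0.0118, 0.2409]
eef_rot: [-1.929, -2.479, 0.001]
contact_force: [0.3, 0.1, -1.0]
gripper_width: 0.0401
time_s: 9.35
ee_pos: [0.5162, 0.0108, 0.2413]
eef_rot: [-1.938, -2.472, 0.0]
contact_force: [-0.0, 0.5, -1.3]
gripper_width: 0.0399
[[-2.385e-01  9.711e-01 -4.000e-04  5.162e-01]
 [ 9.711e-01  2.385e-01  0.000e+00  1.080e-02]
 [ 1.000e-04 -4.000e-04 -1.000e+00  2.413e-01]
 [ 0.000e+00  0.000e+00  0.000e+00  1.000e+00]]
```

View pics/wrist9.png

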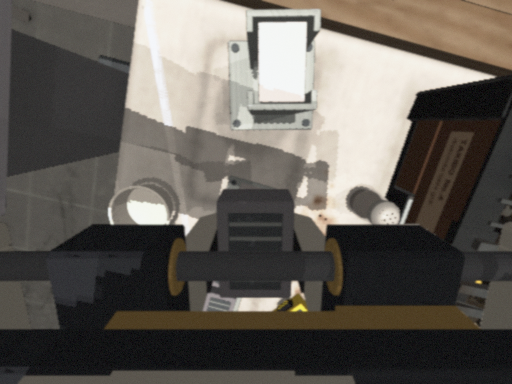

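```bash
python3 - <<'E'
from h import *
im=cv2.imread('pics/wrist9.png')
cv2.imwrite("pics/w9z.png",cv2.resize(im[0:140,220:330],None,fx=5,fy=4.2,interpolation=cv2.INTER_CUBIC))
E
```

```text
(no output)
```

View pics/w9z.png

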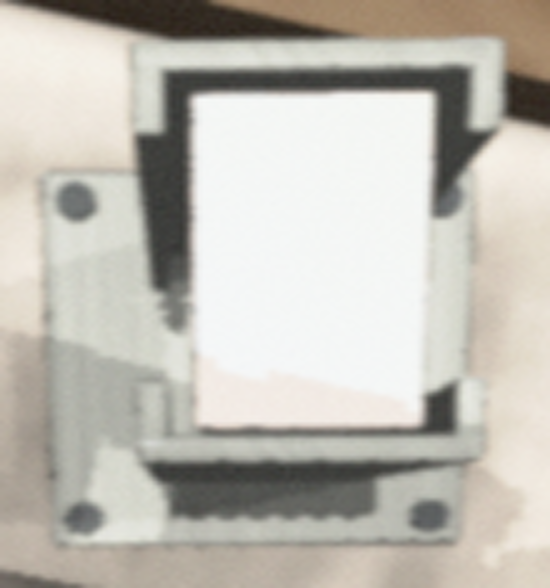

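```bash
python3 - <<'E'
from h import *
np.set_printoptions(precision=4,suppress=True)
o=obs_of('wrist9.png')
px=lambda L:[(220+(u+.5)/5-.5,0+(v+.5)/4.2-.5) for u,v in L]
T=np.eye(4);T[:3,:3]=Ro.from_rotvec(o['eef_rot']).as_matrix();T[:3,3]=o['ee_pos']
for z,k in [(.16,[(132,41),(504,39),(486,459),(141,461)]),(.16,[(162,68),(471,67),(455,436),(172,437)])]:
    P=cast('wrist',px(k),z,o);c=P.mean(0);print(P[:,:2],c)
    for i in range(4):
        v=P[(i+1)%4]-P[i];print(np.linalg.norm(v).round(4),np.degrees(np.arctan2(v[1],v[0])).round(2))
    print('tool',(np.linalg.inv(T)@np.r_[c,1]))
E
```

```text
[[0.4748 0.1505]
 [0.5274 0.1637]
 [0.5452 0.0959]
 [0.4924 0.0826]] [0.51   0.1232 0.16  ]
0.0542 14.11
0.0701 -75.3
0.0545 -165.82
0.0702 104.52
tool [0.1106 0.0207 0.0813 1.    ]
[[0.48   0.1475]
 [0.524  0.1584]
 [0.5393 0.0987]
 [0.4961 0.088 ]] [0.5099 0.1231 0.16  ]
0.0453 13.98
0.0616 -75.64
0.0445 -165.97
0.0617 105.12
tool [0.1106 0.0206 0.0813 1.    ]
```

```bash
python3 -m crank '[[0.037,0.007,0,0,0,0,1],[0.037,0.007,0,0,0,0,1],[0.0365,0.0065,0,0,0,0,1],[0,0,0.025,0,0,-0.4,1],[0,0,0.025,0,0,0,1],[0,0,0,0,0,0,1],[0,0,0,0,0,0,1],[0,0,0,0,0,0,1]]' 30; python3 - <<'E'
from h import *
im,o=snap('wrist','wrist10.png');print(T_tool(o).round(4))
cv2.imwrite("pics/w10z.png",cv2.resize(im[0:340,130:400],None,fx=2.2,fy=1.7,interpolation=cv2.INTER_CUBIC))
E
```

```text
time_s: 10.2
ee_pos: [0.5101, 0.1232, 0.1928]
eef_rot: [1.926, 2.481, 0.002]
contact_force: [-0.2, 0.0, -1.1]
gripper_width: 0.0402
[[-2.480e-01  9.688e-01  1.800e-03  5.101e-01]
 [ 9.688e-01  2.480e-01  3.000e-04  1.232e-01]
 [-2.000e-04  1.800e-03 -1.000e+00  1.928e-01]
 [ 0.000e+00  0.000e+00  0.000e+00  1.000e+00]]
```

View pics/w10z.png

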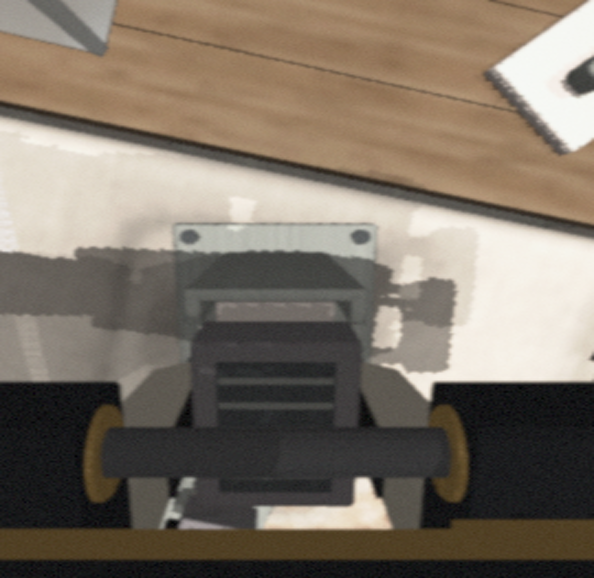

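```bash
python3 -m crank '[[0,0,0.01,0,0,0,1],[0,0,0.01,0,0,0,1],[0,0,0,0,0,0,1]]' 30; python3 -m crank '[[0,0,0.007,0,0,0,1],[0,0,0.007,0,0,0,1],[0,0,0.007,0,0,0,1],[0,0,0,0,0,0,1]]';  python3 -m crank '[[0,0,0.004,0,0,0,1],[0,0,0.004,0,0,0,1],[0,0,0,0,0,0,1],[0,0,0,0,0,0,1]]'
```

```text
time_s: 10.55
ee_pos: [0.509, 0.1233, 0.1703]
eef_rot: [-1.924, -2.482, 0.002]
contact_force: [-0.2, -0.4, -0.7]
gripper_width: 0.0395
time_s: 10.95
ee_pos: [0.5093, 0.1234, 0.1499]
eef_rot: [-1.925, -2.483, 0.001]
contact_force: [0.4, 0.2, -0.0]
gripper_width: 0.0397
time_s: 11.35
ee_pos: [0.5093, 0.1234, 0.1424]
eef_rot: [-1.925, -2.483, 0.0]
contact_force: [0.1, -0.3, -0.6]
gripper_width: 0.0402
```

```bash
python3 - <<'E'
from h import *
im,o=snap('wrist','wrist11.png');print(T_tool(o)[:3,3].round(4))
cv2.imwrite("pics/w11z.png",cv2.resize(im[100:340,130:400],None,fx=2.4,fy=2.2,interpolation=cv2.INTER_CUBIC))
E
```

```text
[0.5093 0.1234 0.1424]
```

View pics/w11z.png

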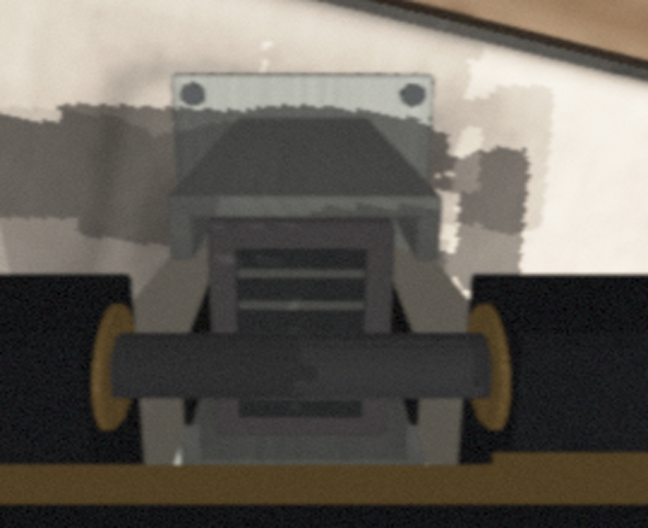

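```bash
python3 -m crank '[[0,0,0,0,0,0,0.3],[0,0,0,0,0,0,0.3],[0,0,0,0,0,0,0.3],[0,0,0,0,0,0,0.3],[0,0,0,0,0,0,0.3],[0,0,-0.01,0,0,0,0.3],[0,0,-0.03,0,0,0,0.3],[0,0,-0.05,0,0,0,0.3],[-0.03,0,-0.01,0,0,0,0.3],[-0.05,0,0,0,0,0,0.3],[-0.03,0,0,0,0,0,0.3],[0,0,0,0,0,0,0.2]]' 30; python3 - <<'E'
from h import *
im,o=snap('wrist','wrist12.png');print(T_tool(o).round(4))
cv2.imwrite("pics/w12z.png",cv2.resize(im[0:200,170:380],None,fx=3.4,fy=3,interpolation=cv2.INTER_CUBIC))
E
```

```text
time_s: 12.6
ee_pos: [0.5375, 0.014, 0.2434]
eef_rot: [1.928, 2.479, 0.0]
contact_force: [0.2, 0.6, 0.7]
gripper_width: 0.0693
[[-2.461e-01  9.692e-01  1.200e-03  5.375e-01]
 [ 9.692e-01  2.461e-01 -6.000e-04  1.400e-02]
 [-9.000e-04  1.000e-03 -1.000e+00  2.434e-01]
 [ 0.000e+00  0.000e+00  0.000e+00  1.000e+00]]
```

View pics/w12z.png

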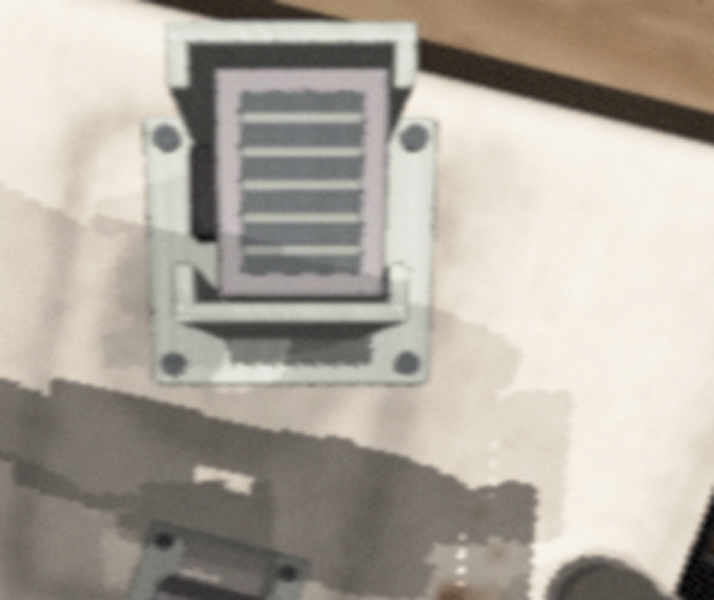

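```bash
python3 -m crank '[[0,0,0,0,0,8.5,0.2],[0,0,0,0,0,8.5,0.2],[-0.032,-0.009,0.03,0,0,0,0.2],[-0.03,-0.0095,0.04,0,0,0,0.2],[0,0,0.035,0,0,0,0.2],[0,0,0,0,0,0,0.2],[0,0,0,0,0,0,0.2],[0,0,0,0,0,0,0.2],[0,0,0,0,0,0,0.2]]' 30; python3 - <<'E'
from h import *
im,o=snap('wrist','wrist13.png');T=T_tool(o);print(T.round(4), np.degrees(np.arctan2(T[1,0],T[0,0])))
for X in [(.5159,-.0468,.057)]: print((np.linalg.inv(T)@np.r_[X,1]).round(4))
E
```

```text
time_s: 13.55
ee_pos: [0.5167, -0.0432, 0.14]
eef_rot: [2.268, 2.171, 0.003]
contact_force: [-0.2, 0.1, 1.0]
gripper_width: 0.074
[[ 4.390e-02  9.990e-01  2.800e-03  5.167e-01]
 [ 9.990e-01 -4.390e-02 -4.000e-04 -4.320e-02]
 [-3.000e-04  2.800e-03 -1.000e+00  1.400e-01]
 [ 0.000e+00  0.000e+00  0.000e+00  1.000e+00]] 87.48470202471518
[-3.6e-03 -9.0e-04  8.3e-02  1.0e+00]
```

View pics/wrist13.png

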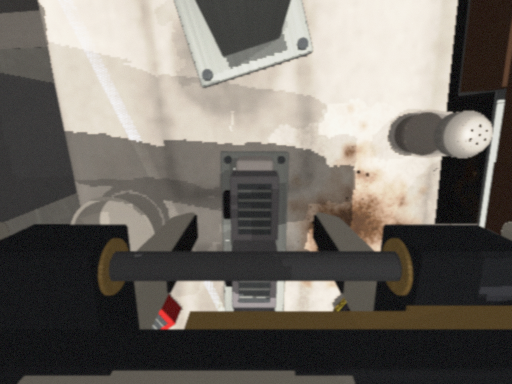

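```bash
python3 -m crank '[[-0.0036,-0.0005,0.03,0,0,0,0.2],[0,0,0.03,0,0,0,0.2],[0,0,0.023,0,0,0,0.2],[0,0,0,0,0,0,0.3],[0,0,0,0,0,0,1],[0,0,0,0,0,0,1],[0,0,0,0,0,0,1],[0,0,0,0,0,0,1],[0,0,0,0,0,0,1],[0,0,0,0,0,0,1],[0,0,0,0,0,0,1],[0,0,0,0,0,0,1]]' 30;python3 -m crank '[[0,0,0,0,0,0,1],[0,0,0,0,0,0,1]]' 30
```

```text
time_s: 14.8
ee_pos: [0.5156, -0.0473, 0.0562]
eef_rot: [2.27, 2.17, 0.001]
contact_force: [-2.8, 0.2, 10.1]
gripper_width: 0.0398
time_s: 15.0
ee_pos: [0.5156, -0.0473, 0.0563]
eef_rot: [2.27, 2.17, 0.001]
contact_force: [-3.0, 0.9, 9.2]
gripper_width: 0.0403
```

```bash
python3 -m crank '[[0,0,-0.005,0,0,0,1],[0,0,-0.005,0,0,0,1],[0,0,-0.005,0,0,0,1],[0,0,-0.007,0,0,0,1],[0,0,-0.04,0,0,0,1],[0,0,-0.045,0,0,0,1],[0,0,-0.045,0,0,0,1],[0.02,-0.003,-0.034,0,0,0,1],[0.05,-0.003,0,0,0,-8.4,1],[0,0,0,0,0,-8.4,1],[0,0,0,0,0,0,1]]' 30; python3 -m crank '[[0,0,0,0,0,0,1],[0,0,0,0,0,0,1]]'; python3 - <<'E'
from h import *
im,o=snap('wrist','wrist14.png');T=T_tool(o);print(T.round(4), np.degrees(np.arctan2(T[1,0],T[0,0])))
for X in [(.510,.1231,.192)]: print((np.linalg.inv(T)@np.r_[X,1]).round(4))
cv2.imwrite("pics/w14z.png",cv2.resize(im[0:310,170:370],None,fx=3,fy=1.9,interpolation=cv2.INTER_CUBIC))
E
```

```text
time_s: 16.1
ee_pos: [0.5121, 0.0237, 0.2418]
eef_rot: [1.924, 2.483, 0.0]
contact_force: [-0.4, -0.9, -1.4]
gripper_width: 0.04
time_s: 16.3
ee_pos: [0.5122, 0.0221, 0.2412]
eef_rot: [-1.935, -2.475, 0.0]
contact_force: [0.6, -1.0, -0.4]
gripper_width: 0.0395
[[-2.415e-01  9.704e-01 -3.000e-04  5.122e-01]
 [ 9.704e-01  2.415e-01 -1.000e-04  2.210e-02]
 [ 0.000e+00 -3.000e-04 -1.000e+00  2.412e-01]
 [ 0.000e+00  0.000e+00  0.000e+00  1.000e+00]] 103.97719029352335
[0.0985 0.0223 0.0492 1.    ]
```

View pics/w14z.png

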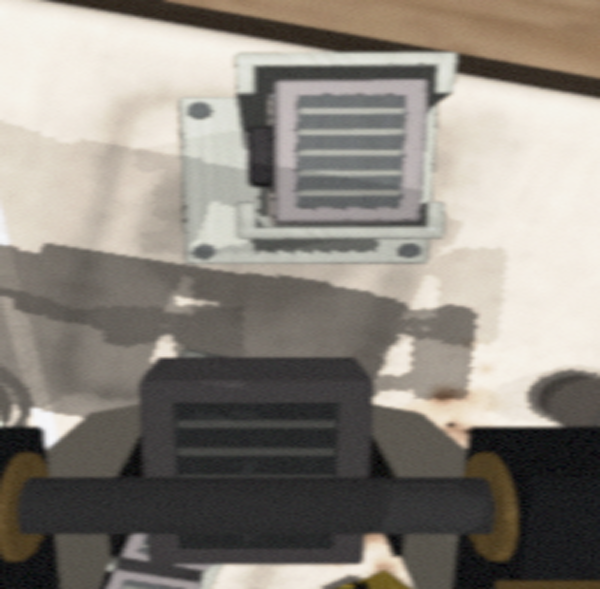

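```bash
python3 -m crank '[[0.035,0.008,0,0,0,0,1],[0.035,0.008,0,0,0,0,1],[0.0285,0.006,0,0,0,0,1],[0,0,0.025,0,0,0,1],[0,0,0.024,0,0,0,1],[0,0,0,0,0,0,1],[0,0,0,0,0,0,1],[0,0,0,0,0,0,1]]' 30; python3 -m crank '[[0,0,0.008,0,0,0,1],[0,0,0.008,0,0,0,1],[0,0,0.006,0,0,0,1],[0,0,0,0,0,0,1]]'
```

```text
time_s: 17.15
ee_pos: [0.5101, 0.1234, 0.1935]
eef_rot: [1.93, 2.477, 0.002]
contact_force: [-0.6, 0.3, -1.3]
gripper_width: 0.04
time_s: 17.55
ee_pos: [0.5094, 0.1237, 0.1697]
eef_rot: [-1.929, -2.479, 0.0]
contact_force: [-0.0, -0.3, -0.8]
gripper_width: 0.0397
```

```bash
python3 -m crank '[[0,0,0.006,0,0,0,1],[0,0,0.007,0,0,0,1]]' 30; python3 -m crank '[[0,0,0.007,0,0,0,1],[0,0,0.007,0,0,0,1],[0,0,0,0,0,0,1],[0,0,0,0,0,0,1]]'; python3 - <<'E'
from h import *
im,o=snap('wrist','wrist15.png')
cv2.imwrite("pics/w15z.png",cv2.resize(im[100:340,130:400],None,fx=2.4,fy=2.2,interpolation=cv2.INTER_CUBIC))
E
```

```text
time_s: 17.75
ee_pos: [0.5097, 0.1238, 0.1578]
eef_rot: [1.929, 2.479, 0.001]
contact_force: [-3.4, -0.3, 8.1]
gripper_width: 0.0397
time_s: 18.15
ee_pos: [0.5091, 0.1237, 0.143]
eef_rot: [-1.929, -2.479, 0.001]
contact_force: [-0.4, -0.2, -0.3]
gripper_width: 0.0397
```

View pics/w15z.png

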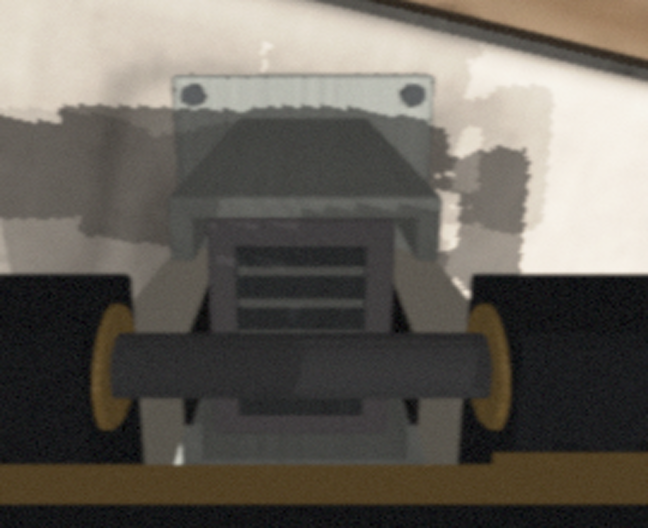

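```bash
python3 -m crank '[[0,0,0,0,0,0,0.25],[0,0,0,0,0,0,0.25],[0,0,0,0,0,0,0.25],[0,0,0,0,0,0,0.25],[0,0,0,0,0,0,0.25],[0,0,-0.01,0,0,0,0.25],[0,0,-0.03,0,0,0,0.25],[0,0,-0.05,0,0,0,0.25],[0,0,0,0,0,8.4,0.2],[0,0,0,0,0,8.4,0.2]]' 30; python3 -m crank '[[-0.047,0.003,0,0,0,0,0.2],[-0.047,0.003,0,0,0,0,0.2],[-0.047,0.003,0,0,0,0,0.2],[-0.047,0.003,0.03,0,0,0,0.2],[-0.048,0.002,0.04,0,0,0,0.2],[0,0,0.02,0,0,0,0.2],[0,0,0,0,0,0,0.2],[0,0,0,0,0,0,0.2],[0,0,0,0,0,0,0.2]]'; python3 - <<'E'
from h import *
im,o=snap('wrist','wrist16.png');T=T_tool(o);print(T.round(4), np.degrees(np.arctan2(T[1,0],T[0,0])))
for X in [(.5127,-.1127,.057)]: print((np.linalg.inv(T)@np.r_[X,1]).round(4))
E
```

```text
time_s: 19.2
ee_pos: [0.51, 0.1238, 0.2356]
eef_rot: [2.275, 2.163, 0.005]
contact_force: [-0.1, 0.3, -0.8]
gripper_width: 0.0736
time_s: 20.1
ee_pos: [0.5135, -0.0976, 0.156]
eef_rot: [2.268, 2.171, 0.002]
contact_force: [-0.7, -0.6, 0.3]
gripper_width: 0.0746
[[ 4.380e-02  9.990e-01  2.200e-03  5.135e-01]
 [ 9.990e-01 -4.380e-02 -6.000e-04 -9.760e-02]
 [-5.000e-04  2.200e-03 -1.000e+00  1.560e-01]
 [ 0.000e+00  0.000e+00  0.000e+00  1.000e+00]] 87.49129250277623
[-1.5e-02 -3.0e-04  9.9e-02  1.0e+00]
```

View pics/wrist16.png

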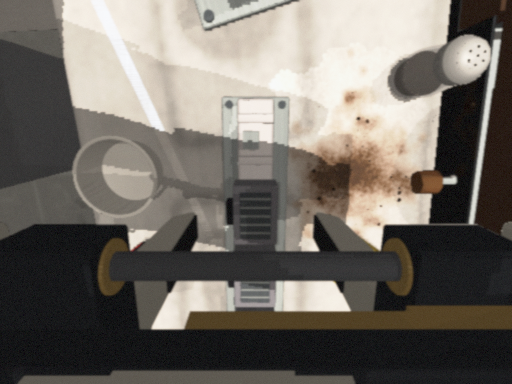

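```bash
python3 -m crank '[[-0.015,0,0.035,0,0,0,0.2],[0,0,0.035,0,0,0,0.2],[0,0,0.028,0,0,0,0.2],[0,0,0,0,0,0,0.3],[0,0,0,0,0,0,1],[0,0,0,0,0,0,1],[0,0,0,0,0,0,1],[0,0,0,0,0,0,1],[0,0,0,0,0,0,1],[0,0,0,0,0,0,1],[0,0,0,0,0,0,1],[0,0,0,0,0,0,1]]' 30;python3 -m crank '[[0,0,0,0,0,0,1],[0,0,0,0,0,0,1]]' 30
```

```text
time_s: 21.35
ee_pos: [0.5125, -0.1132, 0.0576]
eef_rot: [2.27, 2.17, 0.001]
contact_force: [-3.7, 0.8, 10.7]
gripper_width: 0.0394
time_s: 21.55
ee_pos: [0.5125, -0.1132, 0.0576]
eef_rot: [2.27, 2.17, 0.001]
contact_force: [-3.1, 0.7, 11.5]
gripper_width: 0.0398
```

```bash
python3 -m crank '[[0,0,-0.005,0,0,0,1],[0,0,-0.005,0,0,0,1],[0,0,-0.005,0,0,0,1],[0,0,-0.007,0,0,0,1],[0,0,-0.04,0,0,0,1],[0,0,-0.045,0,0,0,1],[0,0,-0.045,0,0,0,1],[0.04,-0.002,-0.032,0,0,0,1],[0.045,-0.002,0,0,0,0,1],[0.045,-0.002,0,0,0,0,1],[0.005,0,0,0,0,-8.4,1],[0,0,0,0,0,-8.4,1]]' 30; python3 -m crank '[[0,0,0,0,0,0,1],[0,0,0,0,0,0,1],[0,0,0,0,0,0,1]]'; python3 - <<'E'
from h import *
im,o=snap('wrist','wrist17.png');T=T_tool(o);print(T.round(4), np.degrees(np.arctan2(T[1,0],T[0,0])))
for X in [(.510,.1231,.192)]: print((np.linalg.inv(T)@np.r_[X,1]).round(4))
cv2.imwrite("pics/w17z.png",cv2.resize(im[0:310,170:370],None,fx=3,fy=1.9,interpolation=cv2.INTER_CUBIC))
E
```

```text
time_s: 22.75
ee_pos: [0.5119, 0.0226, 0.2402]
eef_rot: [1.919, 2.487, 0.001]
contact_force: [-0.2, -1.1, -1.1]
gripper_width: 0.04
time_s: 23.05
ee_pos: [0.5121, 0.0207, 0.2397]
eef_rot: [1.934, 2.476, 0.0]
contact_force: [-0.3, 0.8, -1.4]
gripper_width: 0.04
[[-2.420e-01  9.703e-01  1.000e-04  5.121e-01]
 [ 9.703e-01  2.420e-01  0.000e+00  2.070e-02]
 [-0.000e+00  1.000e-04 -1.000e+00  2.397e-01]
 [ 0.000e+00  0.000e+00  0.000e+00  1.000e+00]] 104.00665075784015
[0.0998 0.0228 0.0477 1.    ]
```

View pics/w17z.png

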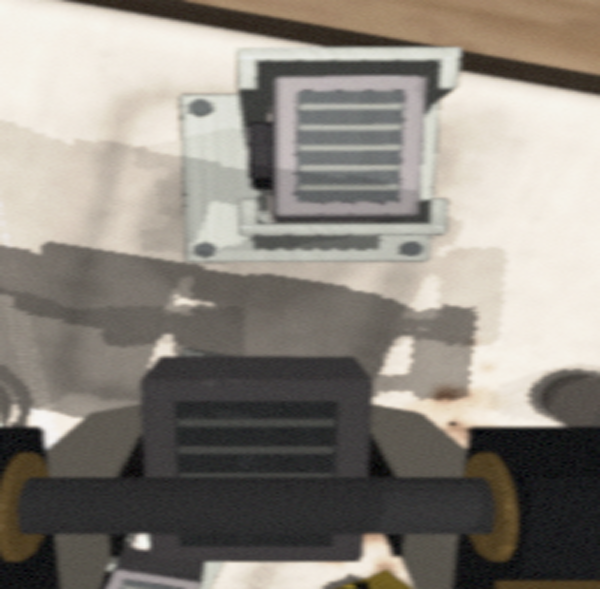

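```bash
python3 -m crank '[[0.035,0.008,0,0,0,0,1],[0.035,0.008,0,0,0,0,1],[0.0298,0.0068,0,0,0,0,1],[0,0,0.024,0,0,0,1],[0,0,0.023,0,0,0,1],[0,0,0,0,0,0,1],[0,0,0,0,0,0,1],[0,0,0,0,0,0,1]]' 30; python3 -m crank '[[0,0,0.008,0,0,0,1],[0,0,0.008,0,0,0,1],[0,0,0.006,0,0,0,1],[0,0,0,0,0,0,1]]'
```

```text
time_s: 23.9
ee_pos: [0.5103, 0.1232, 0.1938]
eef_rot: [1.93, 2.478, 0.002]
contact_force: [-0.6, 0.1, -0.5]
gripper_width: 0.04
time_s: 24.3
ee_pos: [0.5094, 0.1233, 0.1698]
eef_rot: [-1.929, -2.479, 0.001]
contact_force: [-0.0, -0.4, -0.8]
gripper_width: 0.0398
```

```bash
python3 -m crank '[[0,0,0.006,0,0,0,1],[0,0,0.007,0,0,0,1]]' 30; python3 -m crank '[[0,0,0.007,0,0,0,1],[0,0,0.007,0,0,0,1],[0,0,0,0,0,0,1],[0,0,0,0,0,0,1]]'; python3 - <<'E'
from h import *
im,o=snap('wrist','wrist18.png')
cv2.imwrite("pics/w18z.png",cv2.resize(im[100:340,130:400],None,fx=2.4,fy=2.2,interpolation=cv2.INTER_CUBIC))
E
```

```text
time_s: 24.5
ee_pos: [0.5102, 0.1235, 0.1583]
eef_rot: [1.929, 2.479, 0.002]
contact_force: [-2.6, 0.3, 10.2]
gripper_width: 0.0397
time_s: 24.9
ee_pos: [0.5096, 0.1234, 0.1435]
eef_rot: [-1.929, -2.479, 0.0]
contact_force: [-0.2, 0.2, -1.1]
gripper_width: 0.04
```

View pics/w18z.png

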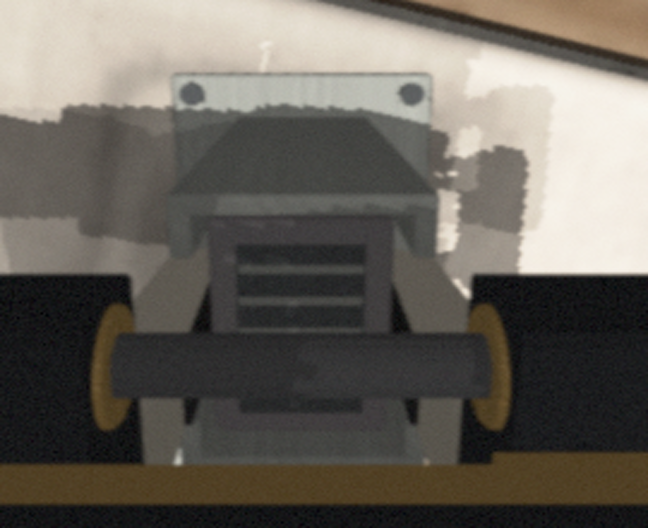

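```bash
python3 -m crank '[[0,0,0,0,0,0,0.25],[0,0,0,0,0,0,0.25],[0,0,0,0,0,0,0.25],[0,0,0,0,0,0,0.25],[0,0,0,0,0,0,0.25],[0,0,-0.01,0,0,0,0.25],[0,0,-0.03,0,0,0,0.25],[0,0,-0.05,0,0,0,0.25],[0,0,0,0,0,8.4,0.2],[0,0,0,0,0,8.4,0.2]]' 30; python3 -m crank '[[-0.042,0.002,0,0,0,0,0.2],[-0.042,0.002,0,0,0,0,0.2],[-0.042,0.002,0,0,0,0,0.2],[-0.042,0.002,0,0,0,0,0.2],[-0.042,0.002,0.01,0,0,0,0.2],[-0.042,0.002,0.03,0,0,0,0.2],[-0.04,0.001,0.03,0,0,0,0.2],[-0.01,0,0.02,0,0,0,0.2],[0,0,0,0,0,0,0.2],[0,0,0,0,0,0,0.2],[0,0,0,0,0,0,0.2]]'; python3 - <<'E'
from h import *
im,o=snap('wrist','wrist19.png');T=T_tool(o);print(T.round(4), np.degrees(np.arctan2(T[1,0],T[0,0])))
for X in [(.5094,-.1787,.058)]: print((np.linalg.inv(T)@np.r_[X,1]).round(4))
E
```

```text
time_s: 25.95
ee_pos: [0.5103, 0.1235, 0.2359]
eef_rot: [2.275, 2.163, 0.005]
contact_force: [-0.8, 0.4, -0.4]
gripper_width: 0.074
time_s: 27.05
ee_pos: [0.5099, -0.1769, 0.1462]
eef_rot: [2.268, 2.171, 0.001]
contact_force: [0.2, -0.8, 0.9]
gripper_width: 0.0743
[[ 4.380e-02  9.990e-01  1.900e-03  5.099e-01]
 [ 9.990e-01 -4.380e-02 -7.000e-04 -1.769e-01]
 [-7.000e-04  2.000e-03 -1.000e+00  1.462e-01]
 [ 0.000e+00  0.000e+00  0.000e+00  1.000e+00]] 87.49196594651909
[-1.80e-03 -6.00e-04  8.82e-02  1.00e+00]
```

View pics/wrist19.png

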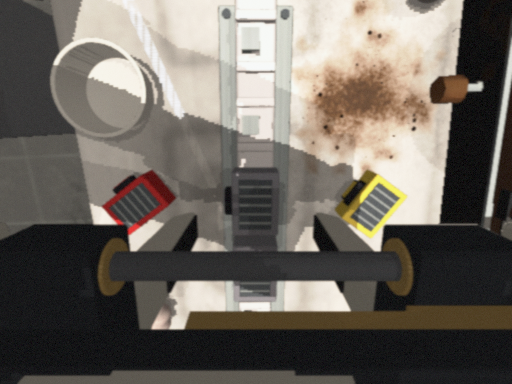

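```bash
python3 -m crank '[[-0.002,-0.0004,0.03,0,0,0,0.2],[0,0,0.03,0,0,0,0.2],[0,0,0.0275,0,0,0,0.2],[0,0,0,0,0,0,0.3],[0,0,0,0,0,0,1],[0,0,0,0,0,0,1],[0,0,0,0,0,0,1],[0,0,0,0,0,0,1],[0,0,0,0,0,0,1],[0,0,0,0,0,0,1],[0,0,0,0,0,0,1],[0,0,0,0,0,0,1]]' 30;python3 -m crank '[[0,0,0,0,0,0,1],[0,0,0,0,0,0,1]]' 30
```

```text
time_s: 28.3
ee_pos: [0.5093, -0.1798, 0.0583]
eef_rot: [2.269, 2.17, 0.001]
contact_force: [-2.2, 1.5, 10.2]
gripper_width: 0.0398
time_s: 28.5
ee_pos: [0.5093, -0.1798, 0.0583]
eef_rot: [2.269, 2.17, 0.001]
contact_force: [-1.9, 0.9, 8.6]
gripper_width: 0.0397
```

```bash
python3 -m crank '[[0,0,-0.005,0,0,0,1],[0,0,-0.005,0,0,0,1],[0,0,-0.005,0,0,0,1],[0,0,-0.007,0,0,0,1],[0,0,-0.04,0,0,0,1],[0,0,-0.045,0,0,0,1],[0,0,-0.045,0,0,0,1],[0.01,-0.001,-0.032,0,0,0,1],[0.03,-0.001,0,0,0,0,1],[0.042,-0.002,0,0,0,0,1],[0.042,-0.002,0,0,0,0,1],[0.042,-0.002,0,0,0,0,1]]' 30; python3 -m crank '[[0.038,-0.001,0,0,0,0,1],[0,0,0,0,0,-8.4,1],[0,0,0,0,0,-8.4,1],[0,0,0,0,0,0,1],[0,0,0,0,0,0,1],[0,0,0,0,0,0,1]]'; python3 - <<'E'
from h import *
im,o=snap('wrist','wrist20.png');T=T_tool(o);print(T.round(4), np.degrees(np.arctan2(T[1,0],T[0,0])))
for X in [(.510,.1231,.192)]: print((np.linalg.inv(T)@np.r_[X,1]).round(4))
cv2.imwrite("pics/w20z.png",cv2.resize(im[0:310,170:370],None,fx=3,fy=1.9,interpolation=cv2.INTER_CUBIC))
E
```

```text
time_s: 29.7
ee_pos: [0.5076, -0.0119, 0.2416]
eef_rot: [2.271, 2.17, 0.0]
contact_force: [0.9, 0.2, -1.3]
gripper_width: 0.0402
time_s: 30.3
ee_pos: [0.5087, 0.0244, 0.2412]
eef_rot: [1.934, 2.476, 0.0]
contact_force: [-1.2, 0.3, -1.3]
gripper_width: 0.0399
[[-2.421e-01  9.702e-01  1.000e-04  5.087e-01]
 [ 9.702e-01  2.421e-01 -0.000e+00  2.440e-02]
 [-0.000e+00  0.000e+00 -1.000e+00  2.412e-01]
 [ 0.000e+00  0.000e+00  0.000e+00  1.000e+00]] 104.01327668663352
[0.0954 0.0251 0.0492 1.    ]
```

View pics/w20z.png

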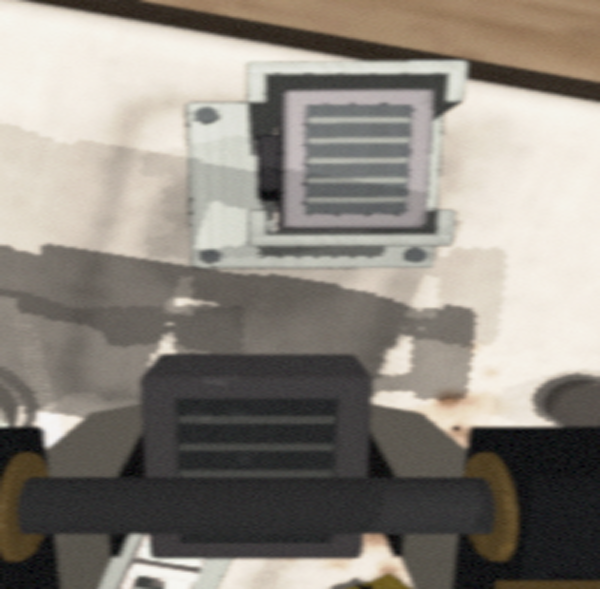

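```bash
python3 -m crank '[[0.035,0.009,0,0,0,0,1],[0.035,0.009,0,0,0,0,1],[0.0246,0.0071,0,0,0,0,1],[0,0,0.025,0,0,0,1],[0,0,0.024,0,0,0,1],[0,0,0,0,0,0,1],[0,0,0,0,0,0,1],[0,0,0,0,0,0,1]]' 30; python3 -m crank '[[0,0,0.008,0,0,0,1],[0,0,0.008,0,0,0,1],[0,0,0.006,0,0,0,1],[0,0,0,0,0,0,1]]'
```

```text
time_s: 31.15
ee_pos: [0.5105, 0.1224, 0.1933]
eef_rot: [1.93, 2.478, 0.002]
contact_force: [0.3, 0.4, -0.9]
gripper_width: 0.0397
time_s: 31.55
ee_pos: [0.5096, 0.1225, 0.1693]
eef_rot: [-1.929, -2.479, 0.001]
contact_force: [-0.7, 0.2, -1.2]
gripper_width: 0.0403
```

```bash
python3 -m crank '[[0,0,0.006,0,0,0,1],[0,0,0.007,0,0,0,1]]' 30; python3 -m crank '[[0,0,0.007,0,0,0,1],[0,0,0.007,0,0,0,1],[0,0,0,0,0,0,1],[0,0,0,0,0,0,1]]'; python3 - <<'E'
from h import *
im,o=snap('wrist','wrist21.png')
cv2.imwrite("pics/w21z.png",cv2.resize(im[100:340,130:400],None,fx=2.4,fy=2.2,interpolation=cv2.INTER_CUBIC))
E
```

```text
time_s: 31.75
ee_pos: [0.5103, 0.1226, 0.1577]
eef_rot: [1.929, 2.479, 0.002]
contact_force: [-1.9, -0.4, 7.3]
gripper_width: 0.0399
time_s: 32.15
ee_pos: [0.5097, 0.1225, 0.143]
eef_rot: [-1.929, -2.479, 0.0]
contact_force: [-0.6, -0.2, -1.5]
gripper_width: 0.0401
```

View pics/w21z.png

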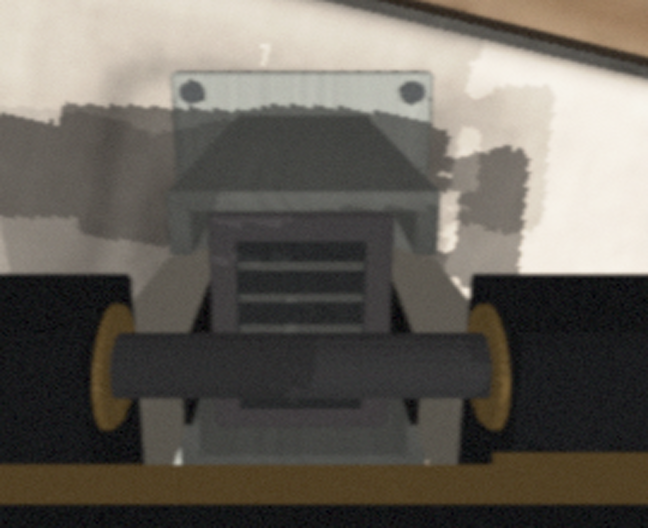

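```bash
python3 -m crank '[[0,0,0,0,0,0,0.25],[0,0,0,0,0,0,0.25],[0,0,0,0,0,0,0.25],[0,0,0,0,0,0,0.25],[0,0,0,0,0,0,0.25],[0,0,-0.01,0,0,0,0.25],[0,0,-0.03,0,0,0,0.25],[0,0,-0.05,0,0,0,0.25],[0,0,0,0,0,8.4,0.2],[0,0,0,0,0,8.4,0.2]]' 30; python3 -m crank '[[-0.042,0.002,0,0,0,0,0.2],[-0.042,0.002,0,0,0,0,0.2],[-0.042,0.002,0,0,0,0,0.2],[-0.042,0.002,0,0,0,0,0.2],[-0.042,0.002,0.01,0,0,0,0.2],[-0.042,0.002,0.03,0,0,0,0.2],[-0.042,0.001,0.03,0,0,0,0.2],[-0.042,0,0.02,0,0,0,0.2],[-0.03,0,0,0,0,0,0.2],[0,0,0,0,0,0,0.2],[0,0,0,0,0,0,0.2],[0,0,0,0,0,0,0.2]]'; python3 - <<'E'
from h import *
im,o=snap('wrist','wrist22.png');T=T_tool(o);print(T.round(4), np.degrees(np.arctan2(T[1,0],T[0,0])))
for X in [(.5062,-.2446,.058)]: print((np.linalg.inv(T)@np.r_[X,1]).round(4))
E
```

```text
time_s: 33.2
ee_pos: [0.5105, 0.1227, 0.2354]
eef_rot: [2.275, 2.163, 0.005]
contact_force: [0.8, 0.2, -0.2]
gripper_width: 0.0741
time_s: 34.4
ee_pos: [0.5067, -0.2401, 0.1456]
eef_rot: [2.27, 2.172, 0.0]
contact_force: [-0.2, 0.5, 0.2]
gripper_width: 0.0742
[[ 4.410e-02  9.990e-01  5.000e-04  5.067e-01]
 [ 9.990e-01 -4.410e-02 -1.000e-04 -2.401e-01]
 [-1.000e-04  5.000e-04 -1.000e+00  1.456e-01]
 [ 0.000e+00  0.000e+00  0.000e+00  1.000e+00]] 87.47338706190813
[-4.50e-03 -3.00e-04  8.76e-02  1.00e+00]
```

View pics/wrist22.png

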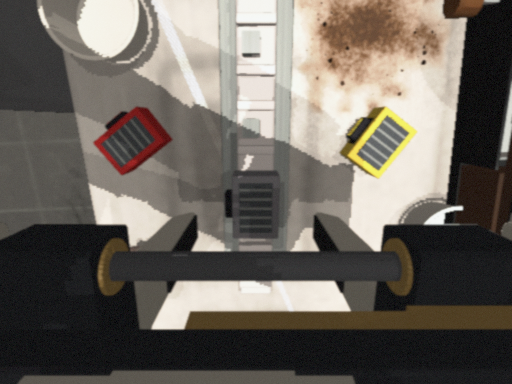

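```bash
python3 -m crank '[[-0.0042,-0.0002,0.03,0,0,0,0.2],[0,0,0.03,0,0,0,0.2],[0,0,0.0275,0,0,0,0.2],[0,0,0,0,0,0,0.3],[0,0,0,0,0,0,1],[0,0,0,0,0,0,1],[0,0,0,0,0,0,1],[0,0,0,0,0,0,1],[0,0,0,0,0,0,1],[0,0,0,0,0,0,1],[0,0,0,0,0,0,1],[0,0,0,0,0,0,1]]' 30;python3 -m crank '[[0,0,0,0,0,0,1],[0,0,0,0,0,0,1]]' 30
```

```text
time_s: 35.65
ee_pos: [0.5063, -0.2454, 0.0587]
eef_rot: [2.27, 2.17, 0.0]
contact_force: [-3.1, 1.0, 9.2]
gripper_width: 0.0396
time_s: 35.85
ee_pos: [0.5063, -0.2454, 0.0587]
eef_rot: [2.27, 2.17, 0.0]
contact_force: [-4.0, 1.5, 10.8]
gripper_width: 0.0398
```

```bash
python3 -m crank '[[0,0,-0.005,0,0,0,1],[0,0,-0.005,0,0,0,1],[0,0,-0.005,0,0,0,1],[0,0,-0.007,0,0,0,1],[0,0,-0.04,0,0,0,1],[0,0,-0.045,0,0,0,1],[0,0,-0.045,0,0,0,1],[0.02,-0.001,-0.032,0,0,0,1],[0.042,-0.001,0,0,0,0,1],[0.042,-0.002,0,0,0,0,1],[0.042,-0.002,0,0,0,0,1],[0.042,-0.002,0,0,0,0,1]]' 30; python3 -m crank '[[0.042,-0.001,0,0,0,0,1],[0.038,-0.001,0,0,0,0,1],[0,0,0,0,0,-8.4,1],[0,0,0,0,0,-8.4,1],[0,0,0,0,0,0,1],[0,0,0,0,0,0,1],[0,0,0,0,0,0,1]]'; python3 - <<'E'
from h import *
im,o=snap('wrist','wrist23.png');T=T_tool(o);print(T.round(4), np.degrees(np.arctan2(T[1,0],T[0,0])))
for X in [(.510,.1231,.192)]: print((np.linalg.inv(T)@np.r_[X,1]).round(4))
cv2.imwrite("pics/w23z.png",cv2.resize(im[0:310,170:370],None,fx=3,fy=1.9,interpolation=cv2.INTER_CUBIC))
E
```

```text
time_s: 37.05
ee_pos: [0.5062, -0.0554, 0.2421]
eef_rot: [2.271, 2.17, 0.001]
contact_force: [1.1, 0.2, -1.1]
gripper_width: 0.0399
time_s: 37.75
ee_pos: [0.5081, 0.0228, 0.2416]
eef_rot: [1.934, 2.476, 0.0]
contact_force: [0.1, -0.4, -1.3]
gripper_width: 0.0401
[[-2.421e-01  9.702e-01  1.000e-04  5.081e-01]
 [ 9.702e-01  2.421e-01  0.000e+00  2.280e-02]
 [-0.000e+00  1.000e-04 -1.000e+00  2.416e-01]
 [ 0.000e+00  0.000e+00  0.000e+00  1.000e+00]] 104.01163546976417
[0.0969 0.0262 0.0496 1.    ]
```

View pics/w23z.png

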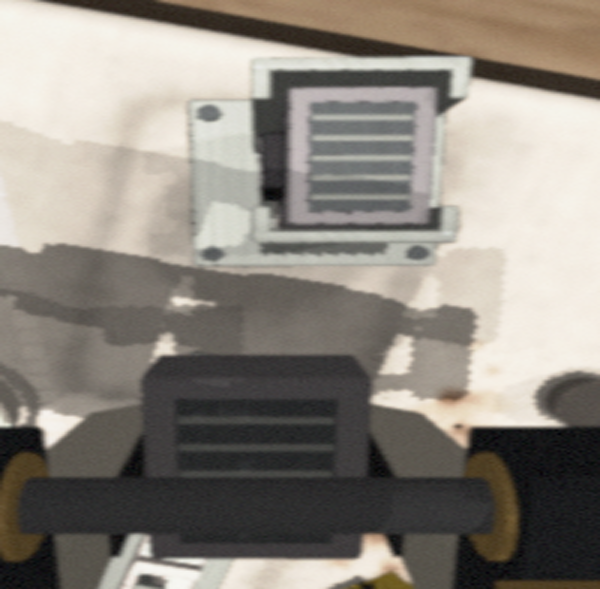

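```bash
python3 -m crank '[[0.035,0.009,0,0,0,0,1],[0.035,0.009,0,0,0,0,1],[0.0263,0.0082,0,0,0,0,1],[0,0,0.025,0,0,0,1],[0,0,0.024,0,0,0,1],[0,0,0,0,0,0,1],[0,0,0,0,0,0,1],[0,0,0,0,0,0,1]]' 30; python3 -m crank '[[0,0,0.008,0,0,0,1],[0,0,0.008,0,0,0,1],[0,0,0.006,0,0,0,1],[0,0,0,0,0,0,1]]'
```

```text
time_s: 38.6
ee_pos: [0.5105, 0.1226, 0.1937]
eef_rot: [1.93, 2.478, 0.002]
contact_force: [0.0, 0.3, -0.1]
gripper_width: 0.0402
time_s: 39.0
ee_pos: [0.5095, 0.1227, 0.1697]
eef_rot: [-1.929, -2.479, 0.001]
contact_force: [-0.6, -0.5, -0.6]
gripper_width: 0.0401
```

```bash
python3 -m crank '[[0,0,0.006,0,0,0,1],[0,0,0.007,0,0,0,1]]' 30; python3 -m crank '[[0,0,0.005,0,0,0,1],[0,0,0.004,0,0,0,1],[0,0,0,0,0,0,1],[0,0,0,0,0,0,1]]'; python3 - <<'E'
from h import *
im,o=snap('wrist','wrist24.png')
cv2.imwrite("pics/w24z.png",cv2.resize(im[100:340,130:400],None,fx=2.4,fy=2.2,interpolation=cv2.INTER_CUBIC))
E
```

```text
time_s: 39.2
ee_pos: [0.5102, 0.1228, 0.1581]
eef_rot: [1.929, 2.479, 0.001]
contact_force: [-2.5, -0.7, 6.9]
gripper_width: 0.04
time_s: 39.6
ee_pos: [0.5101, 0.1228, 0.1488]
eef_rot: [1.929, 2.479, 0.001]
contact_force: [-0.1, -0.8, 4.4]
gripper_width: 0.0397
```

View pics/w24z.png

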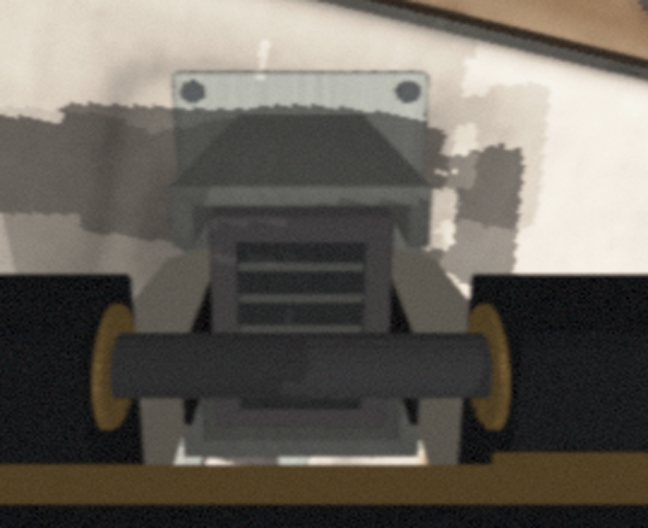

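```bash
python3 -m crank '[[0,0,0.001,0,0,0,1],[0,0,0,0,0,0,1],[0,0,0,0,0,0,0.25],[0,0,0,0,0,0,0.25],[0,0,0,0,0,0,0.25],[0,0,0,0,0,0,0.25],[0,0,0,0,0,0,0.25],[0,0,-0.01,0,0,0,0.25],[0,0,-0.03,0,0,0,0.25],[0,0,-0.05,0,0,0,0.25],[-0.02,0,-0.02,0,0,0,0.3],[-0.04,0,0,0,0,0,0.5]]' 30; python3 -m crank '[[-0.04,0,0,0,0,0,0.5],[0,0,0,0,0,0,0.5],[0,0,0,0,0,0,0.5]]';python3 - <<'E'
from h import *
im,o=snap('wrist','wrist25.png');print(T_tool(o).round(4))
cv2.imwrite("pics/w25z.png",cv2.resize(im[0:200,190:350],None,fx=4,fy=3,interpolation=cv2.INTER_CUBIC))
E
```

```text
time_s: 40.85
ee_pos: [0.5258, 0.0655, 0.2617]
eef_rot: [1.923, 2.479, 0.007]
contact_force: [1.2, -0.6, -0.8]
gripper_width: 0.0611
time_s: 41.15
ee_pos: [0.5344, 0.0254, 0.2579]
eef_rot: [1.931, 2.478, 0.0]
contact_force: [-0.7, 0.6, 0.1]
gripper_width: 0.0463
[[-2.442e-01  9.697e-01  2.000e-04  5.344e-01]
 [ 9.697e-01  2.442e-01  2.000e-04  2.540e-02]
 [ 2.000e-04  3.000e-04 -1.000e+00  2.579e-01]
 [ 0.000e+00  0.000e+00  0.000e+00  1.000e+00]]
```

View pics/w25z.png

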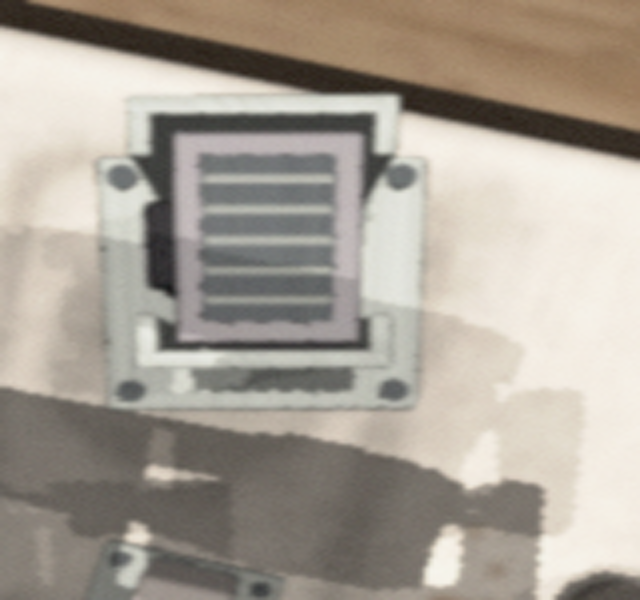

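View pics/wrist25.png

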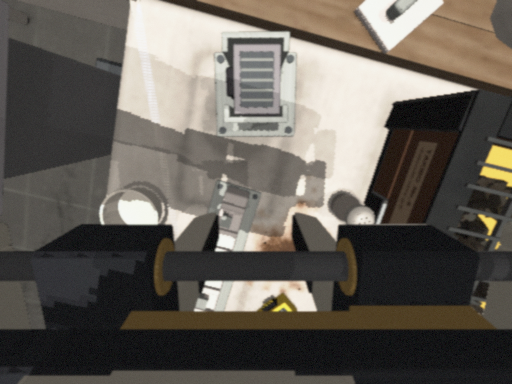

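```bash
python3 - <<'E'
from h import *
np.set_printoptions(precision=3,suppress=True)
for z in (.15,.2): print(z,cast('scene',[(168,155),(138,145),(195,145),(100,155),(160,190),(168,225)],z))
print(cast('scene',[(168,225),(120,195)],0))
# wrist25 grill corner
print(cast('wrist',[(472,92),(392,102)],.15,obs_of('wrist25.png')),cast('wrist',[(472,92),(392,102),(385,128)],.0,obs_of('wrist25.png')))
a=cv2.imread('pics/scene0.png');cv2.imwrite("pics/s0x.png",cv2.resize(a[40:300,60:280],None,fx=3,fy=2.3,interpolation=cv2.INTER_CUBIC))
E
```

```text
0.15 [[ 0.856  0.002  0.15 ]
 [ 0.99   0.022  0.15 ]
 [ 0.834 -0.102  0.15 ]
 [ 1.035  0.145  0.15 ]
 [ 0.72   0.149  0.15 ]
 [ 0.582  0.238  0.15 ]]
0.2 [[ 0.785  0.054  0.2  ]
 [ 0.91   0.073  0.2  ]
 [ 0.766 -0.042  0.2  ]
 [ 0.951  0.185  0.2  ]
 [ 0.66   0.19   0.2  ]
 [ 0.532  0.272  0.2  ]]
[[0.731 0.136 0.   ]
 [0.987 0.136 0.   ]]
[[0.695 0.16  0.15 ]
 [0.631 0.135 0.15 ]] [[0.8   0.202 0.   ]
 [0.697 0.162 0.   ]
 [0.7   0.126 0.   ]]
```

View pics/s0x.png

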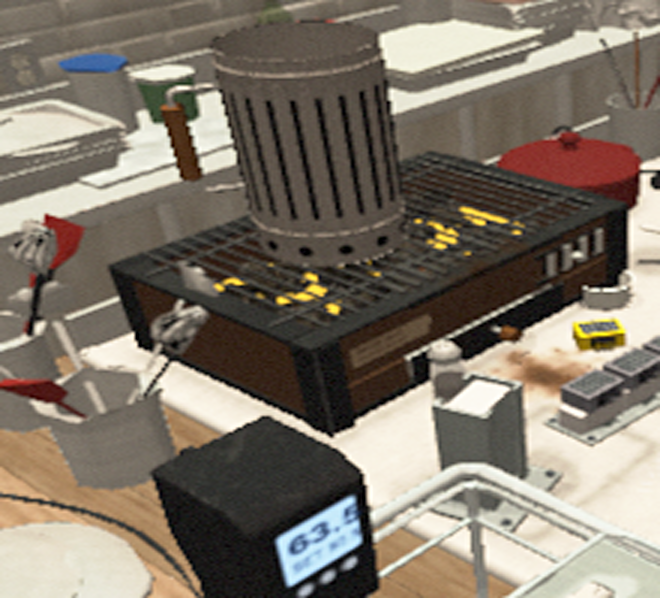

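```bash
python3 -m crank '[[0,0,-0.03,0,0,7.9,0.3],[0,0,-0.03,0,0,7.9,0.3],[0,0,-0.03,0,0,7.9,0.3],[0,0,-0.03,0,0,7.9,0.3],[0,0,-0.03,0,0,7.9,0.3],[0,0,0,0,0,8.0,0.3],[0.04,-0.016,0,0,0,0,0.3],[0.04,-0.016,0,0,0,0,0.3],[0.04,-0.016,0,0,0,0,0.3],[0.02,-0.01,0,0,0,0,0.3],[0,0,0,0,0,0,0.3],[0,0,0,0,0,0,0.3]]' 30;python3 - <<'E'
from h import *
im,o=snap('wrist','wrist26.png');print(T_tool(o).round(4))
np.set_printoptions(precision=3,suppress=True)
print(cast('scene',[(95,248)],0), cast('top',[(118,290),(195,258)],.15))
E
```

```text
time_s: 42.4
ee_pos: [0.5622, 0.1755, 0.4074]
eef_rot: [2.763, 1.495, -0.001]
contact_force: [-0.0, 0.4, 1.0]
gripper_width: 0.065
[[ 5.469e-01  8.372e-01 -4.000e-04  5.622e-01]
 [ 8.372e-01 -5.469e-01 -2.000e-04  1.755e-01]
 [-4.000e-04 -2.000e-04 -1.000e+00  4.074e-01]
 [ 0.000e+00  0.000e+00  0.000e+00  1.000e+00]]
[[0.821 0.342 0.   ]] [[0.392 0.477 0.15 ]
 [0.397 0.237 0.15 ]]
```

View pics/wrist26.png

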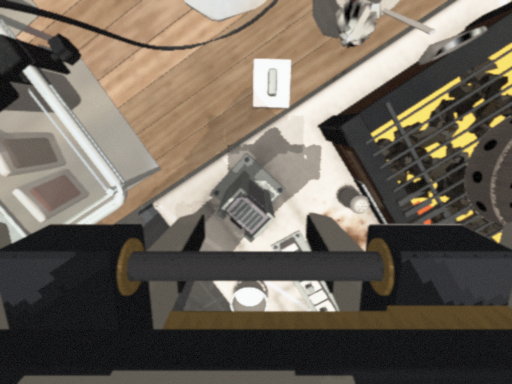

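```bash
python3 - <<'E'
from h import *
a=cv2.imread('pics/wrist26.png');cv2.imwrite("pics/w26z.png",cv2.resize(a[50:115,240:305],None,fx=9,fy=9,interpolation=cv2.INTER_CUBIC))
E
```

```text
(no output)
```

View pics/w26z.png

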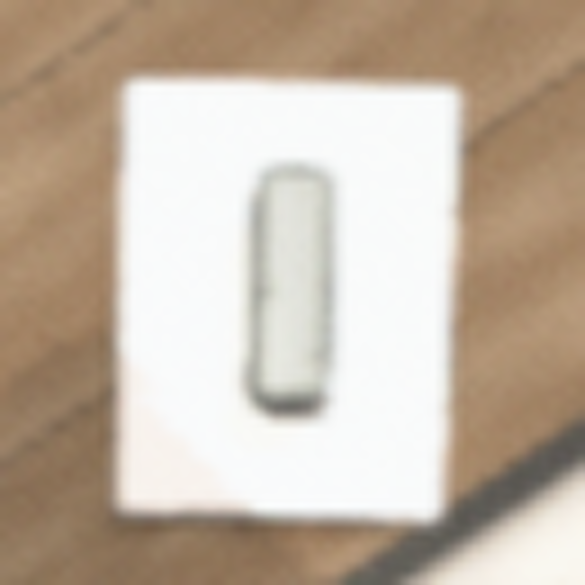

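```bash
python3 - <<'E'
from h import *
np.set_printoptions(precision=4,suppress=True)
o=obs_of('wrist26.png')
px=lambda L:[(240+(u+.5)/9-.5,50+(v+.5)/9-.5) for u,v in L]
T=np.eye(4);T[:3,:3]=Ro.from_rotvec(o['eef_rot']).as_matrix();T[:3,3]=o['ee_pos']
for z,k in [(.015,[(124,78),(463,86),(443,522),(115,514)]),(.043,[(268,168),(333,168),(322,395),(258,393)])]:
    P=cast('wrist',px(k),z,o);c=P.mean(0);print(c)
    for i in range(4):
        v=P[(i+1)%4]-P[i];print(np.linalg.norm(v).round(4),np.degrees(np.arctan2(v[1],v[0])).round(2))
    print('tool',(np.linalg.inv(T)@np.r_[c,1]).round(4))
E
```

```text
[0.6593 0.2717 0.015 ]
0.068 -34.42
0.084 -124.21
0.0684 145.5
0.0839 55.49
tool [0.1339 0.0288 0.3924 1.    ]
[0.6597 0.272  0.043 ]
0.0124 -33.17
0.0413 -125.07
0.0125 145.14
0.0409 54.82
tool [0.1343 0.029  0.3644 1.    ]
```

```bash
python3 - <<'E'
from h import *
np.set_printoptions(precision=3,suppress=True)
for z in (0,.1,.13,.15): print(z,cast('wrist',[(322,125),(512,12),(435,50),(335,145)],z,obs_of('wrist26.png')), cast('scene',[(162,192),(171.7,229),(97,155)],z))
a=cv2.imread('pics/wrist26.png');cv2.imwrite("pics/w26y.png",cv2.resize(a[0:215,290:512],None,fx=3.4,fy=2.7,interpolation=cv2.INTER_CUBIC))
E
```

```text
0 [[0.703 0.154 0.   ]
 [1.085 0.139 0.   ]
 [0.944 0.157 0.   ]
 [0.705 0.106 0.   ]] [[0.885 0.031 0.   ]
 [0.707 0.142 0.   ]
 [1.296 0.03  0.   ]]
0.1 [[0.684 0.168 0.1  ]
 [0.996 0.156 0.1  ]
 [0.881 0.17  0.1  ]
 [0.686 0.129 0.1  ]] [[0.767 0.112 0.1  ]
 [0.611 0.209 0.1  ]
 [1.127 0.11  0.1  ]]
0.13 [[0.678 0.172 0.13 ]
 [0.97  0.161 0.13 ]
 [0.862 0.174 0.13 ]
 [0.68  0.135 0.13 ]] [[0.732 0.136 0.13 ]
 [0.582 0.229 0.13 ]
 [1.076 0.135 0.13 ]]
0.15 [[0.674 0.175 0.15 ]
 [0.952 0.164 0.15 ]
 [0.85  0.177 0.15 ]
 [0.676 0.14  0.15 ]] [[0.708 0.152 0.15 ]
 [0.563 0.242 0.15 ]
 [1.042 0.151 0.15 ]]
```

View pics/w26y.png

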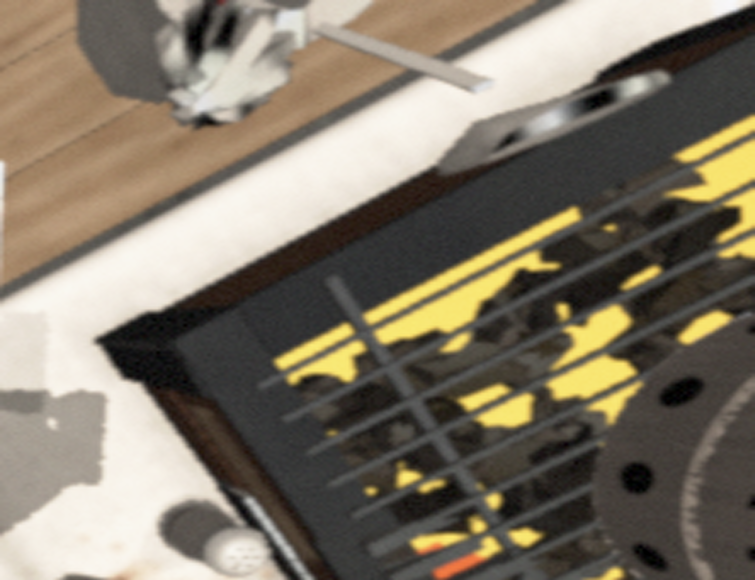

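```bash
python3 -m crank '[[0.04,0.009,0.03,0,0,1.3,0.35],[0.04,0.009,0.03,0,0,0,0.35],[0.04,0.009,0.03,0,0,0,0.35],[0.014,0.002,0.04,0,0,0,0.35],[0,0,0.04,0,0,0,0.35],[0,0,0.04,0,0,0,0.35],[0,0,0.04,0,0,0,0.35],[0,0,0,0,0,0,0.35],[0,0,0,0,0,0,0.35],[0,0,0,0,0,0,0.35]]' 30;python3 - <<'E'
from h import *
im,o=snap('wrist','wrist27.png');T=T_tool(o);print(T.round(4), np.degrees(np.arctan2(T[1,0],T[0,0])))
for X in [(.6596,.272,.042)]: print((np.linalg.inv(T)@np.r_[X,1]).round(4))
E
```

```text
time_s: 43.45
ee_pos: [0.6618, 0.2679, 0.1621]
eef_rot: [2.781, 1.46, 0.006]
contact_force: [-0.6, 0.4, 0.7]
gripper_width: 0.0605
[[ 0.5678  0.8232  0.0039  0.6618]
 [ 0.8232 -0.5678  0.0013  0.2679]
 [ 0.0033  0.0025 -1.      0.1621]
 [ 0.      0.      0.      1.    ]] 55.40300492573584
[ 0.0017 -0.0044  0.1201  1.    ]
```

View pics/wrist27.png

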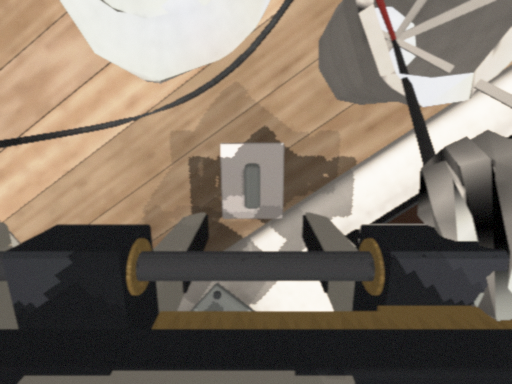

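```bash
python3 - <<'E'
from h import *
np.set_printoptions(precision=3,suppress=True)
def ray(n,uv,o=None):
    K,R,p=cam(n,o); d=R@np.linalg.inv(K)@np.r_[uv,1.]; return p,d/np.linalg.norm(d)
def tri(rs):
    A=sum(np.eye(3)-np.outer(d,d) for p,d in rs); b=sum((np.eye(3)-np.outer(d,d))@p for p,d in rs); X=np.linalg.solve(A,b)
    return X,[np.linalg.norm((np.eye(3)-np.outer(d,d))@(X-p)) for p,d in rs]
w6=obs_of('wrist26.png');w7=obs_of('wrist27.png')
# left tip: w26 zoom (445,160) ; w27 (428,195) ; right tip w26 zoom (665,78); w27 ?
print(tri([ray('wrist',(290+450/3.4,160/2.7),w6),ray('wrist',(430,195),w7)]))
print(tri([ray('wrist',(290+450/3.4,160/2.7),w6),ray('wrist',(470,145),w7)]))
print(tri([ray('wrist',(290+450/3.4,160/2.7),w6),ray('wrist',(490,300),w7)]))
print(tri([ray('scene',(118,186)),ray('wrist',(290+450/3.4,160/2.7),w6)]))
print(tri([ray('scene',(127,175)),ray('wrist',(290+655/3.4,78/2.7),w6)]))
a=cv2.imread('pics/scene0.png');cv2.imwrite("pics/s0w.png",cv2.resize(a[120:270,40:190],None,fx=4,fy=4,interpolation=cv2.INTER_CUBIC))
a=cv2.imread('pics/wrist27.png');cv2.imwrite("pics/w27z.png",cv2.resize(a[0:330,300:512],None,fx=3,fy=1.8,interpolation=cv2.INTER_CUBIC))
E
```

```text
(array([0.81 , 0.186, 0.117]), [np.float64(0.037081034970598864), np.float64(0.037081034970598996)])
(array([ 0.911,  0.153, -0.02 ]), [np.float64(0.015983575064747114), np.float64(0.01598357506474717)])
(array([0.765, 0.19 , 0.209]), [np.float64(0.027274102465617806), np.float64(0.02727410246561769)])
(array([0.858, 0.184, 0.122]), [np.float64(0.01608381277025301), np.float64(0.01608381277025303)])
(array([0.91 , 0.153, 0.132]), [np.float64(0.017849100313687558), np.float64(0.01784910031368751)])
```

View pics/s0w.png

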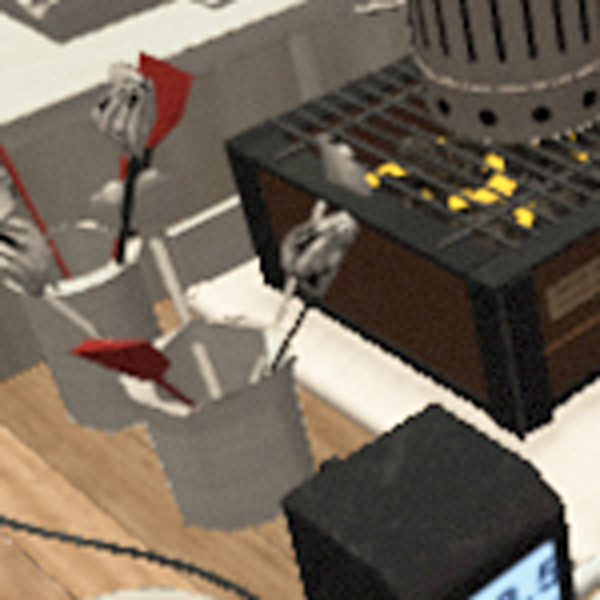

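View pics/w27z.png

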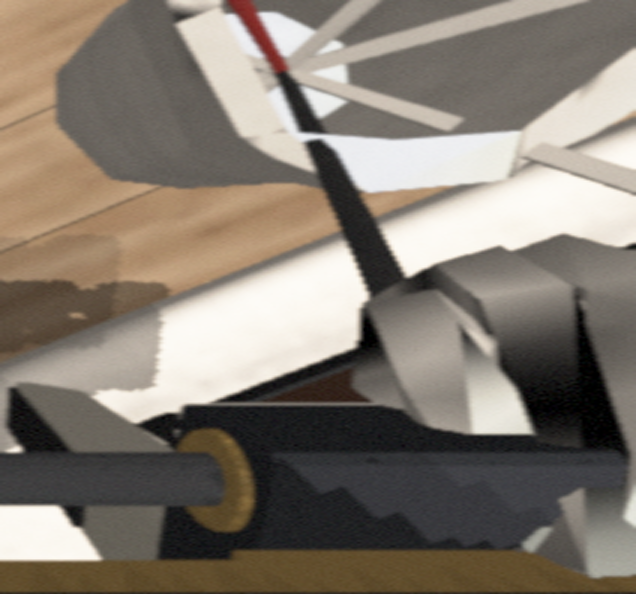

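```bash
python3 - <<'E'
from h import *
np.set_printoptions(precision=3,suppress=True)
def ray(n,uv,o=None):
    K,R,p=cam(n,o); d=R@np.linalg.inv(K)@np.r_[uv,1.]; return p,d/np.linalg.norm(d)
def tri(rs):
    A=sum(np.eye(3)-np.outer(d,d) for p,d in rs); b=sum((np.eye(3)-np.outer(d,d))@p for p,d in rs); X=np.linalg.solve(A,b)
    return X,[np.linalg.norm((np.eye(3)-np.outer(d,d))@(X-p)) for p,d in rs]
w6=obs_of('wrist26.png');w7=obs_of('wrist27.png')
T=T_tool()
for rs in ([ray('scene',(120,180)),ray('wrist',(355,26),w6)],[ray('scene',(112,193)),ray('wrist',(428,170),w7)],[ray('scene',(120,180)),ray('wrist',(470,200),w7)],[ray('wrist',(355,26),w6),ray('wrist',(470,200),w7)],[ray('scene',(125,172)),ray('wrist',(345,33),w6)]):
    X,e=tri(rs); print(X,e,'tool',np.linalg.inv(T)@np.r_[X,1])
print(T_tool(w7)[:3,3]) 
E
```

```text
[0.737 0.255 0.235] [np.float64(9.51945070667789e-05), np.float64(9.519450706649963e-05)] tool [ 0.032  0.069 -0.072  1.   ]
[0.74  0.279 0.209] [np.float64(0.005500221855609938), np.float64(0.005500221855610052)] tool [ 0.054  0.058 -0.047  1.   ]
[0.739 0.26  0.23 ] [np.float64(0.007049067188435264), np.float64(0.007049067188435274)] tool [ 0.037  0.068 -0.067  1.   ]
[0.746 0.256 0.212] [np.float64(0.00027025821335397495), np.float64(0.00027025821335397923)] tool [ 0.039  0.076 -0.05   1.   ]
[0.71  0.251 0.269] [np.float64(0.0010390985921827883), np.float64(0.0010390985921827287)] tool [ 0.014  0.05  -0.107  1.   ]
[0.662 0.268 0.162]
```

```bash
cat > chk.py <<'E'
import numpy as np,sys
from workcell import get_obs
o=get_obs(); f=np.linalg.norm(o['contact_force']); print('chk',o['ee_pos'].round(4),round(float(f),1)); sys.exit(f>9)
E
python3 -m crank '[[0,0,-0.02,0,0,0,0.2],[0,0,-0.045,0,0,0,0.2],[0,0,-0.045,0,0,0,0.2],[0,0,-0.045,0,0,0,0.2],[0,0,-0.045,0,0,0,0.2],[0,0,-0.045,0,0,0,0.2],[0,0,0,0,0,0,0]]' 30 && python3 chk.py && python3 -m crank '[[0,0,0,0,0,-8.2,0],[0,0,0,0,0,-8.2,0],[0,0,0,0,0,-8.2,0],[0,0,0,0,0,-8.2,0],[0,0,0,0,0,-8.2,0],[0,0,0,0,0,-8.2,0],[0,0,0,0,0,-8.2,0],[0,0,0,0,0,-8.2,0],[0,0,0,0,0,-8.2,0],[0,0,0,0,0,-8.2,0],[0,0,0,0,0,-8.2,0],[0,0,0,0,0,0,0]]' && python3 -m crank '[[0,0,0,0,0,0,0],[0,0,0,0,0,0,0]]' ;python3 - <<'E'
from h import *
im,o=snap('wrist','wrist28.png');T=T_tool(o);print(T.round(4), np.degrees(np.arctan2(T[1,0],T[0,0])))
for X in [(.6596,.272,.042)]: print((np.linalg.inv(T)@np.r_[X,1]).round(4))
snap('scene','scene28.png')
E
```

```text
time_s: 44.2
ee_pos: [0.6612, 0.2681, 0.4138]
eef_rot: [2.779, 1.46, 0.022]
contact_force: [-1.0, 0.0, -0.1]
gripper_width: 0.0788
chk [0.6612 0.2681 0.4138] 1.0
[[ 0.5673  0.8234  0.0132  0.6612]
 [ 0.8234 -0.5674  0.0044  0.2681]
 [ 0.0111  0.0084 -0.9999  0.4138]
 [ 0.      0.      0.      1.    ]] 55.435991949513266
[-0.0018 -0.0066  0.3717  1.    ]False
```

View pics/wrist28.png

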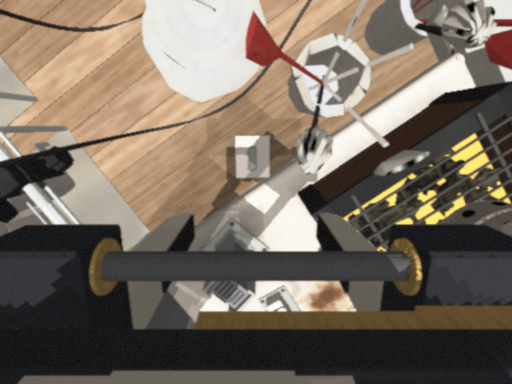

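View pics/scene28.png

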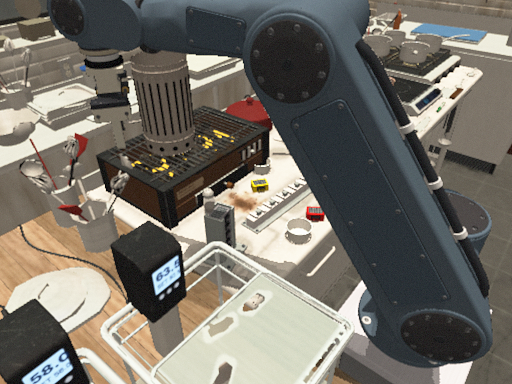

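```bash
sed -i 's/sys.exit(f>9)/sys.exit(int(f>9))/' chk.py
python3 -m crank '[[0,0,0,0,0,-8.2,0],[0,0,0,0,0,-8.2,0],[0,0,0,0,0,-8.2,0],[0,0,0,0,0,-8.2,0],[0,0,0,0,0,-8.2,0],[0,0,0,0,0,-8.2,0],[0,0,0,0,0,-8.2,0],[0,0,0,0,0,-8.2,0],[0,0,0,0,0,-8.2,0],[0,0,0,0,0,-8.2,0],[0,0,0,0,0,-8.2,0],[0,0,0,0,0,0,0]]' && python3 -m crank '[[0,0,0,0,0,0,0],[0,0,0,0,0,0,0],[0,0,0,0,0,0,0]]' ;python3 - <<'E'
from h import *
im,o=snap('wrist','wrist29.png');T=T_tool(o);print(T.round(4), np.degrees(np.arctan2(T[1,0],T[0,0])))
for X in [(.6596,.272,.042)]: print((np.linalg.inv(T)@np.r_[X,1]).round(4))
E
```

```text
time_s: 45.5
ee_pos: [0.6603, 0.2678, 0.4029]
eef_rot: [-0.925, -3.001, 0.002]
contact_force: [0.3, -0.4, -0.1]
gripper_width: 0.0927
time_s: 45.8
ee_pos: [0.6605, 0.2679, 0.4037]
eef_rot: [-0.931, -3.0, 0.0]
contact_force: [0.3, 0.3, 0.6]
gripper_width: 0.0924
[[-8.243e-01  5.661e-01 -3.000e-04  6.605e-01]
 [ 5.661e-01  8.243e-01 -1.000e-04  2.679e-01]
 [ 2.000e-04 -3.000e-04 -1.000e+00  4.037e-01]
 [ 0.000e+00  0.000e+00  0.000e+00  1.000e+00]] 145.51824350831555
[0.0029 0.0029 0.3617 1.    ]
```

View pics/wrist29.png

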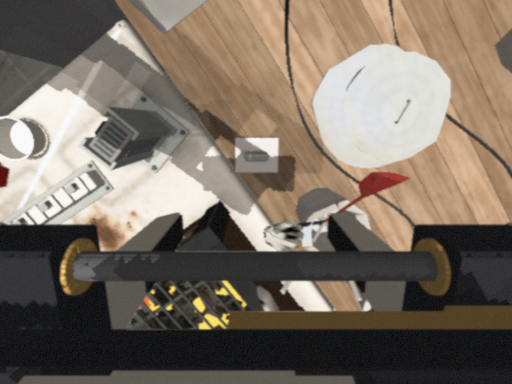

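```bash
python3 - <<'E'
from h import *
a=cv2.imread('pics/wrist28.png');b=cv2.imread('pics/wrist29.png')
A=cv2.resize(a[90:210,270:370],None,fx=4,fy=4,interpolation=cv2.INTER_CUBIC);B=cv2.resize(b[180:255,240:340],None,fx=4,fy=4,interpolation=cv2.INTER_CUBIC)
B=cv2.copyMakeBorder(B,0,A.shape[0]-B.shape[0],0,0,cv2.BORDER_CONSTANT);cv2.imwrite('pics/wh.png',np.hstack([A,B]))
E
```

```text
(no output)
```

View pics/wh.png

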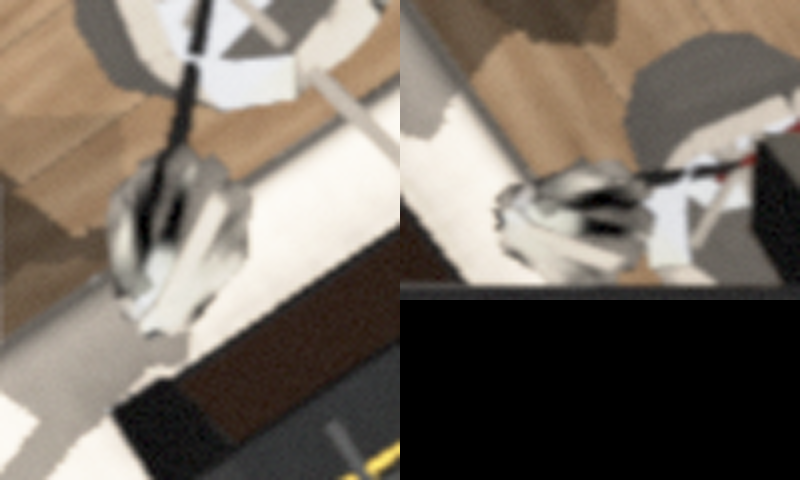

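```bash
python3 - <<'E'
from h import *
np.set_printoptions(precision=3,suppress=True)
def ray(n,uv,o=None):
    K,R,p=cam(n,o); d=R@np.linalg.inv(K)@np.r_[uv,1.]; return p,d/np.linalg.norm(d)
def tri(rs):
    A=sum(np.eye(3)-np.outer(d,d) for p,d in rs); b=sum((np.eye(3)-np.outer(d,d))@p for p,d in rs); X=np.linalg.solve(A,b)
    return X,[np.linalg.norm((np.eye(3)-np.outer(d,d))@(X-p)) for p,d in rs]
T=T_tool()
for a,b in (((165,150),(245,180)),((160,335),(100,220)),((110,235),(170,165)),((170,240),(180,222))):
    X,e=tri([ray('wrist',(270+a[0]/4,90+a[1]/4),obs_of('wrist28.png')),ray('wrist',(240+b[0]/4,180+b[1]/4),obs_of('wrist29.png'))]); print(X,np.array(e),'tool',(np.linalg.inv(T)@np.r_[X,1])[:3])
E
```

```text
[0.758 0.277 0.19 ] [0.002 0.002] tool [-0.075  0.063  0.214]
[0.72  0.241 0.247] [0.001 0.001] tool [-0.065  0.011  0.157]
[0.726 0.266 0.221] [0.001 0.001] tool [-0.055  0.036  0.182]
[0.738 0.259 0.236] [0.001 0.001] tool [-0.069  0.037  0.168]
```

```bash
python3 -m crank '[[0.003,0.003,0.04,0,0,0,0],[0,0,0.04,0,0,0,0],[0,0,0.02,0,0,0,0]]' && python3 chk.py && python3 -m crank '[[0,0,0.02,0,0,0,0],[0,0,0.02,0,0,0,0]]' && python3 chk.py && python3 -m crank '[[0,0,0.02,0,0,0,0],[0,0,0.02,0,0,0,0]]' && python3 chk.py && python3 -m crank '[[0,0,0.02,0,0,0,0],[0,0,0.02,0,0,0,0]]' && python3 chk.py && python3 -m crank '[[0,0,0.02,0,0,0,0],[0,0,0.02,0,0,0,0],[0,0,0,0,0,0,0],[0,0,0,0,0,0,0],[0,0,0,0,0,0,0]]' && python3 chk.py; python3 - <<'E'
from h import *
im,o=snap('wrist','wrist30.png');T=T_tool(o);print(T.round(4), np.degrees(np.arctan2(T[1,0],T[0,0])))
for X in [(.6596,.272,.042)]: print((np.linalg.inv(T)@np.r_[X,1]).round(4))
E
```

```text
time_s: 46.15
ee_pos: [0.6587, 0.2719, 0.3001]
eef_rot: [-0.929, -2.998, 0.004]
contact_force: [-0.5, 0.9, 1.1]
gripper_width: 0.093
chk [0.6587 0.2719 0.3001] 1.5
time_s: 46.35
ee_pos: [0.6597, 0.2721, 0.263]
eef_rot: [-0.93, -3.001, 0.0]
contact_force: [-0.5, -0.5, 0.3]
gripper_width: 0.0929
chk [0.6597 0.2721 0.263 ] 0.8
time_s: 46.55
ee_pos: [0.6597, 0.2721, 0.2231]
eef_rot: [0.93, 3.001, 0.0]
contact_force: [-0.1, 0.6, 0.2]
gripper_width: 0.0927
chk [0.6597 0.2721 0.2231] 0.7
time_s: 46.75
ee_pos: [0.6597, 0.2721, 0.1831]
eef_rot: [0.93, 3.001, 0.0]
contact_force: [-0.1, 0.7, 0.1]
gripper_width: 0.093
chk [0.6597 0.2721 0.1831] 0.7
time_s: 47.25
ee_pos: [0.6604, 0.2723, 0.1454]
eef_rot: [0.928, 3.0, 0.002]
contact_force: [0.5, 1.2, 0.5]
gripper_width: 0.0928
chk [0.6604 0.2723 0.1454] 1.4
[[-8.253e-01  5.648e-01  1.900e-03  6.604e-01]
 [ 5.648e-01  8.253e-01  7.000e-04  2.723e-01]
 [-1.200e-03  1.600e-03 -1.000e+00  1.454e-01]
 [ 0.000e+00  0.000e+00  0.000e+00  1.000e+00]] 145.61408553905156
[ 6.000e-04 -9.000e-04  1.034e-01  1.000e+00]
```

View pics/wrist30.png

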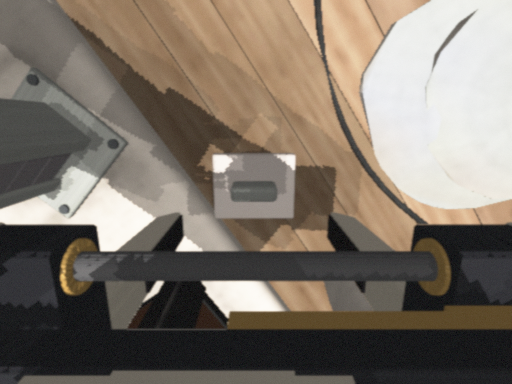

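```bash
python3 - <<'E'
from h import *
a=cv2.imread('pics/wrist30.png');cv2.imwrite("pics/w30z.png",cv2.resize(a[140:230,200:310],None,fx=6,fy=6,interpolation=cv2.INTER_CUBIC))
E
```

```text
(no output)
```

View pics/w30z.png

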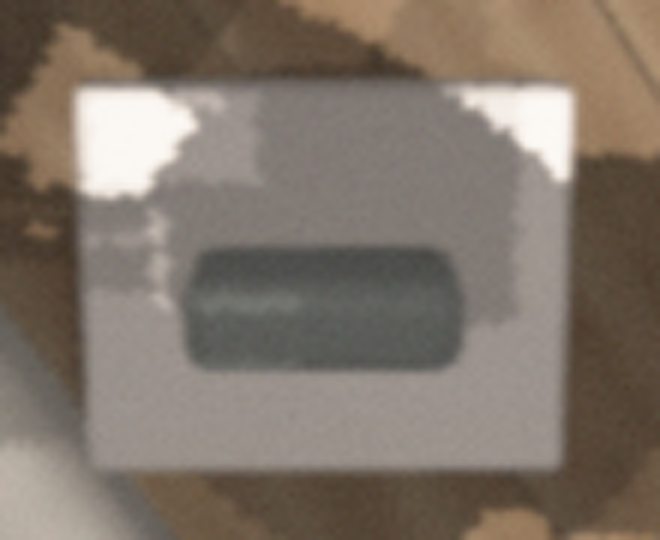

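```bash
python3 - <<'E'
from h import *
o=obs_of('wrist30.png');T=T_tool(o)
px=lambda L:[(200+(u+.5)/6-.5,140+(v+.5)/6-.5) for u,v in L]
P=cast('wrist',px([(74,88),(575,88),(563,468),(93,468)]),.015,o);c=P.mean(0)
for i in range(4):
    v=P[(i+1)%4]-P[i];print(np.linalg.norm(v).round(4),np.degrees(np.arctan2(v[1],v[0])).round(2))
print(c.round(4),(np.linalg.inv(T)@np.r_[c,1]).round(4))
E
```

```text
0.0834 55.6
0.0669 -34.19
0.0828 -124.43
0.0668 146.35
[0.6594 0.2724 0.015 ] [ 1.000e-03 -7.000e-04  1.304e-01  1.000e+00]
```

```bash
python3 -m crank '[[0.001,-0.0007,0.02,0,0,0,0],[0,0,0.02,0,0,0,0]]' && python3 chk.py && python3 -m crank '[[0,0,0.02,0,0,0,0],[0,0,0.02,0,0,0,0],[0,0,0,0,0,0,0]]' && python3 chk.py && python3 -m crank '[[0,0,0.012,0,0,0,0.1],[0,0,0.011,0,0,0,0.2],[0,0,0,0,0,0,0.3],[0,0,0,0,0,0,0.3]]' && python3 chk.py && python3 -m crank '[[0,0,0,0,0,0,1],[0,0,0,0,0,0,1],[0,0,0,0,0,0,1],[0,0,0,0,0,0,1],[0,0,0,0,0,0,1],[0,0,0,0,0,0,1],[0,0,0,0,0,0,1]]' 30
```

```text
time_s: 47.5
ee_pos: [0.6592, 0.2724, 0.1052]
eef_rot: [0.928, 2.999, 0.003]
contact_force: [0.7, -0.6, 0.2]
gripper_width: 0.0932
chk [0.6592 0.2724 0.1052] 0.9
time_s: 47.8
ee_pos: [0.6576, 0.2717, 0.0621]
eef_rot: [-0.928, -2.999, 0.003]
contact_force: [-0.6, -0.2, -1.3]
gripper_width: 0.0929
chk [0.6576 0.2717 0.0621] 1.4
time_s: 48.2
ee_pos: [0.6587, 0.2721, 0.0411]
eef_rot: [0.928, 3.001, 0.0]
contact_force: [0.1, 0.2, -0.1]
gripper_width: 0.067
chk [0.6587 0.2721 0.0411] 0.2
time_s: 48.9
ee_pos: [0.6587, 0.2722, 0.0412]
eef_rot: [0.928, 3.001, 0.0]
contact_force: [-0.7, 0.4, 4.4]
gripper_width: 0.0438
```

```bash
python3 -m crank '[[0,0,-0.01,0,0,0,1],[0,0,-0.03,0,0,0,1],[0,0,-0.04,0,0,0,1]]' 30 && python3 chk.py && python3 -m crank '[[0,0,-0.04,0,0,0,1],[0,0,-0.04,0,0,0,1],[0,0,-0.04,0,0,0,1],[0,0,-0.02,0,0,0,1],[0,0,0,0,0,0,1]]' && python3 chk.py && python3 -m crank '[[0.008,-0.041,0,0,0,0,1],[0.008,-0.041,0,0,0,0,1],[0.008,-0.041,0,0,0,0,1],[0.008,-0.041,0,0,0,0,1],[0.007,-0.043,0,0,0,0,1],[0,0,0,0,0,-8.1,1],[0,0,0,0,0,-8.1,1],[0,0,0,0,0,-8.1,1],[0,0,0,0,0,-8.1,1],[0,0,0,0,0,-8.1,1],[0,0,0,0,0,-8.1,1],[0,0,0,0,0,0,1]]' && python3 -m crank '[[0,0,0,0,0,0,1],[0,0,0,0,0,0,1],[0,0,0,0,0,0,1]]'; python3 - <<'E'
from h import *
im,o=snap('wrist','wrist31.png');T=T_tool(o);print(T.round(4), np.degrees(np.arctan2(T[1,0],T[0,0])))
for X in [(.510,.1231,.19)]: print((np.linalg.inv(T)@np.r_[X,1]).round(4))
snap('scene','scene31.png')
E
```

```text
time_s: 49.2
ee_pos: [0.6573, 0.2716, 0.1201]
eef_rot: [-0.927, -2.998, 0.004]
contact_force: [1.3, 0.2, -1.1]
gripper_width: 0.0436
chk [0.6573 0.2716 0.1201] 1.7
time_s: 49.7
ee_pos: [0.6594, 0.2724, 0.2647]
eef_rot: [0.927, 2.997, 0.005]
contact_force: [-0.0, 0.7, -1.7]
gripper_width: 0.0442
chk [0.6594 0.2724 0.2647] 1.8
time_s: 50.9
ee_pos: [0.5088, 0.1231, 0.2594]
eef_rot: [0.392, -3.115, 0.0]
contact_force: [0.2, 0.9, -1.3]
gripper_width: 0.0441
time_s: 51.2
ee_pos: [0.5094, 0.1233, 0.2606]
eef_rot: [0.386, -3.117, -0.0]
contact_force: [0.2, -0.4, -1.3]
gripper_width: 0.0438
[[-9.698e-01 -2.440e-01 -4.000e-04  5.094e-01]
 [-2.440e-01  9.698e-01 -0.000e+00  1.233e-01]
 [ 4.000e-04  1.000e-04 -1.000e+00  2.606e-01]
 [ 0.000e+00  0.000e+00  0.000e+00  1.000e+00]] -165.8796000870594
[-6.00e-04 -3.00e-04  7.06e-02  1.00e+00]
```

View pics/wrist31.png

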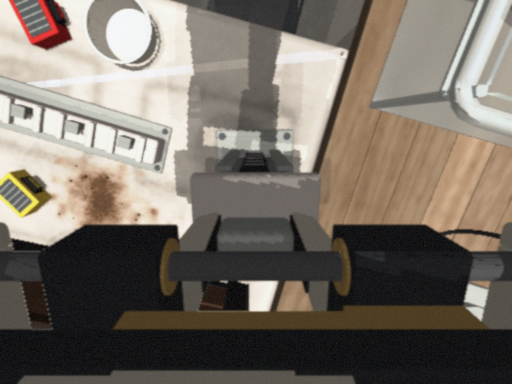

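View pics/scene31.png

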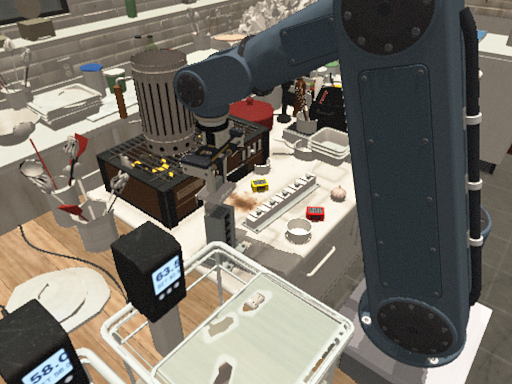

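```bash
python3 -m crank '[[0,0,0.02,0,0,0,1],[0,0,0.02,0,0,0,1],[0,0,0.012,0,0,0,1],[0,0,0,0,0,0,1],[0,0,0,0,0,0,1],[0,0,0,0,0,0,1]]' 30; python3 - <<'E'
from h import *
im,o=snap('wrist','wrist32.png');T=T_tool(o);print(T.round(4))
cv2.imwrite("pics/w32z.png",cv2.resize(im[100:300,160:350],None,fx=4,fy=3,interpolation=cv2.INTER_CUBIC))
E
```

```text
time_s: 51.9
ee_pos: [0.51, 0.1233, 0.2098]
eef_rot: [-0.389, 3.116, 0.0]
contact_force: [0.7, -0.8, -1.5]
gripper_width: 0.0438
[[-9.693e-01 -2.457e-01  1.500e-03  5.100e-01]
 [-2.457e-01  9.693e-01  2.000e-04  1.233e-01]
 [-1.500e-03 -1.000e-04 -1.000e+00  2.098e-01]
 [ 0.000e+00  0.000e+00  0.000e+00  1.000e+00]]
```

View pics/w32z.png

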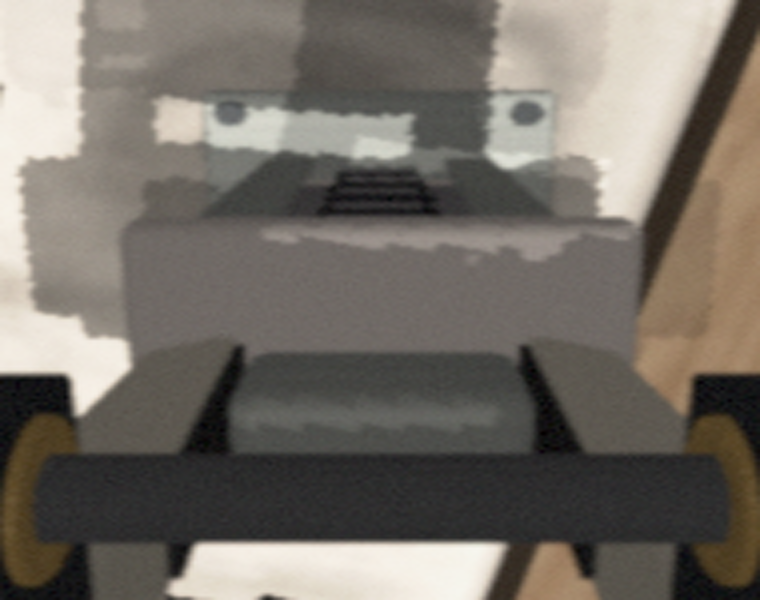

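Centred and parallel over the well. Lower gently.

```bash
python3 -m crank '[[0,0,0.005,0,0,0,1],[0,0,0.004,0,0,0,1],[0,0,0,0,0,0,1]]' 30 && python3 chk.py && python3 -m crank '[[0,0,0.003,0,0,0,1],[0,0,0.003,0,0,0,1],[0,0,0,0,0,0,1]]' && python3 chk.py && python3 -m crank '[[0,0,0.002,0,0,0,1],[0,0,0,0,0,0,1]]' && python3 chk.py
```

```text
time_s: 52.25
ee_pos: [0.5092, 0.1232, 0.1993]
eef_rot: [0.389, -3.116, -0.0]
contact_force: [-0.1, -0.2, -1.8]
gripper_width: 0.0437
chk [0.5092 0.1232 0.1993] 1.8
time_s: 52.55
ee_pos: [0.5093, 0.1232, 0.1935]
eef_rot: [0.389, -3.117, -0.0]
contact_force: [-0.3, -1.2, -1.2]
gripper_width: 0.0438
chk [0.5093 0.1232 0.1935] 1.7
time_s: 52.75
ee_pos: [0.5094, 0.1232, 0.1917]
eef_rot: [0.389, -3.117, -0.0]
contact_force: [-0.3, 0.4, -0.7]
gripper_width: 0.0438
chk [0.5094 0.1232 0.1917] 0.8
```

```bash
python3 -m crank '[[0,0,0.001,0,0,0,1],[0,0,0,0,0,0,1]]' 30 && python3 chk.py && python3 -m crank '[[0,0,0.0005,0,0,0,1],[0,0,0,0,0,0,1],[0,0,0,0,0,0,1]]' && python3 chk.py
```

```text
time_s: 52.95
ee_pos: [0.5096, 0.1233, 0.1912]
eef_rot: [-0.389, 3.117, 0.0]
contact_force: [-0.8, -0.6, 1.0]
gripper_width: 0.0437
chk [0.5096 0.1233 0.1912] 1.4
time_s: 53.25
ee_pos: [0.5096, 0.1233, 0.1912]
eef_rot: [-0.389, 3.117, 0.0]
contact_force: [-3.4, -1.1, 8.1]
gripper_width: 0.0437
chk [0.5096 0.1233 0.1912] 8.8
```

```bash
python3 -m crank '[[0,0,-0.0005,0,0,0,1],[0,0,0,0,0,0,0.3],[0,0,0,0,0,0,0.3],[0,0,0,0,0,0,0.3],[0,0,0,0,0,0,0.3],[0,0,-0.01,0,0,0,0.3],[0,0,-0.04,0,0,0,0.3],[0,0,-0.045,0,0,0,0.3],[-0.03,0,-0.04,0,0,0,0.3],[-0.04,0,-0.03,0,0,0,0.3],[-0.03,0,0,0,0,0,0.3],[0,0,0,0,0,0,0.3]]' 30; python3 -m crank '[[0,0,0,0,0,0,0.3],[0,0,0,0,0,0,0.3]]'; python3 - <<'E'
from h import *
im,o=snap('wrist','wrist33.png');T=T_tool(o);print(T.round(4))
snap('top','top33.png')
b,_=snap('scene','scene33.png')
cv2.imwrite("pics/s33z.png",cv2.resize(b[120:270,180:380],None,fx=4,fy=4,interpolation=cv2.INTER_CUBIC))
E
```

```text
time_s: 54.45
ee_pos: [0.6085, 0.1483, 0.3563]
eef_rot: [-0.389, 3.116, 0.0]
contact_force: [0.2, 0.0, -0.1]
gripper_width: 0.0653
time_s: 54.65
ee_pos: [0.6056, 0.1477, 0.356]
eef_rot: [0.389, -3.117, 0.0]
contact_force: [0.1, 1.1, -0.4]
gripper_width: 0.065
[[-9.693e-01 -2.459e-01 -6.000e-04  6.056e-01]
 [-2.459e-01  9.693e-01 -1.000e-04  1.477e-01]
 [ 6.000e-04  1.000e-04 -1.000e+00  3.560e-01]
 [ 0.000e+00  0.000e+00  0.000e+00  1.000e+00]]
```

View pics/wrist33.png

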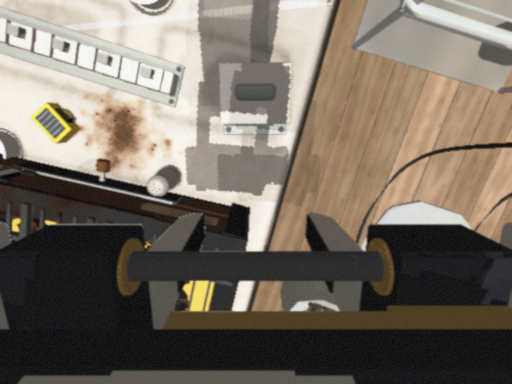

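View pics/s33z.png

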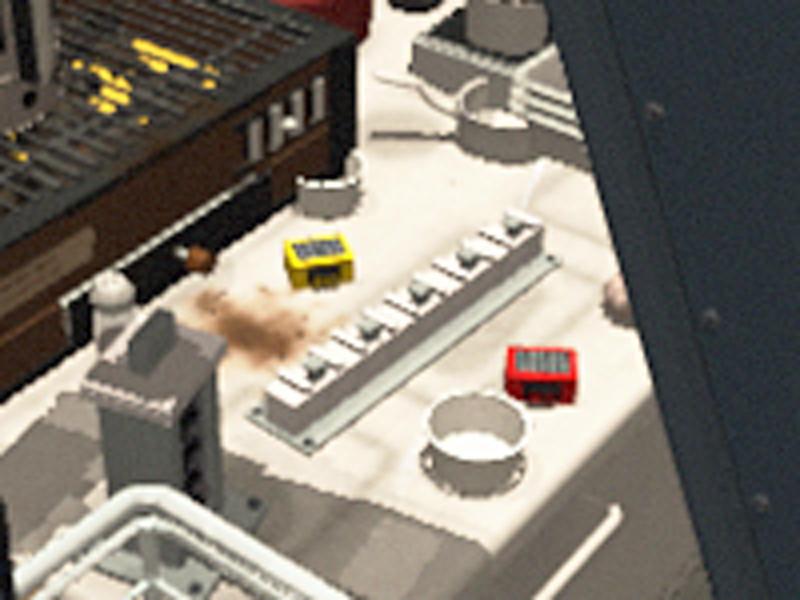

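```bash
python3 - <<'E'
from h import *
a=cv2.imread('pics/wrist33.png');cv2.imwrite("pics/w33z.png",cv2.resize(a[50:150,205:305],None,fx=6,fy=6,interpolation=cv2.INTER_CUBIC))
E
```

```text
(no output)
```

View pics/w33z.png

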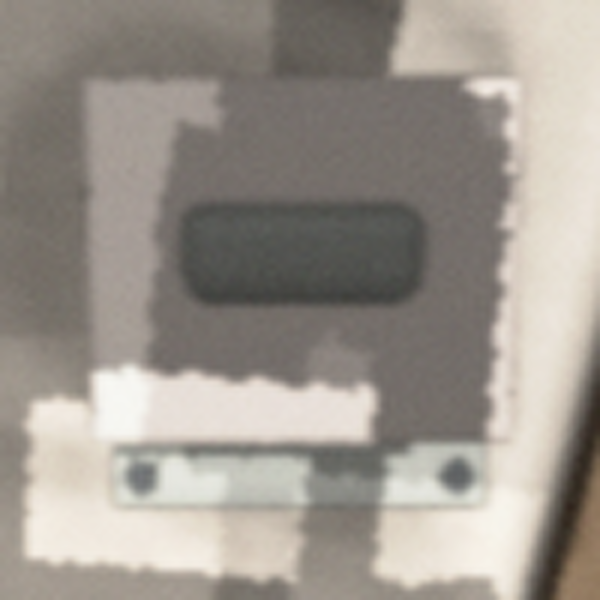

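```bash
python3 - <<'E'
from h import *
o=obs_of('wrist33.png')
px=lambda L:[(205+(u+.5)/6-.5,50+(v+.5)/6-.5) for u,v in L]
P=cast('wrist',px([(85,78),(523,78),(512,442),(92,442)]),.165,o)
for i in range(4):
    v=P[(i+1)%4]-P[i];print(np.linalg.norm(v).round(4),np.degrees(np.arctan2(v[1],v[0])).round(2))
print(P.mean(0).round(4)); print(get_obs()['contact_force'])
job.finish_job()
E
```

```text
0.0825 104.26
0.0667 14.18
0.0832 -75.76
0.0667 -166.36
[0.5112 0.1249 0.165 ]
[-0.52973684  0.59779459 -0.62269733]
the job is handed in; nothing more can be done
```

I unclipped all five cassettes, pushed them one after another into the spring well, closed the well with its lid, and handed the job in at about 55 s. The hand-in reports no verdict, so the results below are my own last checks.

- **Cassettes:** the final picture shows all five rack sockets empty. I pushed the last cassette down to an estimated 3 mm below the rim. In the view straight after release it sat upright and below the rim.
- **Lid:** it had been knocked a few centimetres aside, so I located it again before lifting. A whisk beside it was in the way, so I gripped it across its long side instead. It came to rest at the predicted seated height and pushed back with about 8 N when pressed.
- **Lid position:** the last picture puts its centre about 2 mm from my estimate of the well centre, and it is parallel to the well and level to the eye.
- **Other things on the table:** the ramekin and shaker look to be where they were. The garlic bulb was only partly visible in the last scene picture. I did not re-measure any of the three.
- **Robot:** clear of everything when I handed in, with about 1 N measured on the tool, which is noise.
- **Unsettled:** the gripper body came very close to the whisk on my first approach to the lid, and by my measurements overlapped it. The force reading there was only about 1 N.

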